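# Clear the cedar box and hold its lid open

### The job

I need both hands free to sort the stones in the cedar box that stands nearer to you, the one with the brass pull, but the amber bottle is standing on its lid. First take the bottle off and, without dropping it, lay it on its side in the little wooden cradle, let go of it there and leave it lying; then lift the lid by its brass pull and hold it open at 30 degrees, give or take 5. The lid falls shut by itself, so finish while still gripping the pull and holding the lid there, and leave the other things on the bench where they are.

Things in the scene. Friction and masses are not known exactly. Their poses are not given: they have to be found in the camera images.
- bottle_mid (a point): Amber glass bottle with a black cap, standing upright on the box lid at the start; loose, 0.09 to 0.18 kg. 98 mm tall in all: round body 41 mm across up to 82 mm, cap 32 mm across above. This point is on its axis half-way up, 49 mm above its foot; its z axis runs along the bottle from foot to cap.
- cradle_seat (a point): Wooden bottle cradle, fixed, left or right of the box: base board 96 x 66 x 8 mm, two cork-lined 90 degree V saddles 11 mm thick, 57 mm wide, 39 mm high, centred 25 mm either side of its middle along its x (the trough); only low board between them. This point: over the middle, 45 mm above the bench, where the lying bottle's axis comes; z up. The cap may point either way.
- cedar_box: Cedar box, fixed to the bench, 82 mm deep (along its x), 138 mm wide (y), 79 mm tall with the lid closed; its origin is under its centre on the bench; x points from the front (pull side) to the back (hinge side), z up. The closed lid is the upper part from 47 to 79 mm, its top is flat.
- lid_hinge (a point): Point on the lid's hinge line: at the back of the cedar box, 37 mm behind its origin, 46 mm above the bench. The hinge line is this point's y axis; it does not move with the lid.
- pull_grip (a point): Centre of the brass pull's grip: a bobbin 16 mm thick, 32 mm long along y, ends free, on a 9 mm wide bar in its middle. Lid closed: 66 mm in front of the box's origin, 78 mm above the bench; 29 mm clear of the lid's front, 103 mm before the hinge line and 32 mm above it. Gripped by its two ends it can turn between the fingers as the lid swings. Axes turn with the lid.
- cedar_box_lid (a joint): Angle of the lid in rad: 0 closed, growing as the front is lifted; stop at 0.908. The lid weighs about 0.16 kg with the pull and falls shut when let go.
- borax_mid (a point): Pale round tablet, 43 mm across, 15 mm high, a bystander; this point is at its centre.
- cuff_mid (a point): Small black leather cuff, 35 x 36 x 29 mm, a bystander; this point is at its centre.
- bangle_mid (a point): Silver wire bangle with an amber stone, 75 x 84 x 34 mm, a bystander; this point is over its origin, 10 mm above the bench.
- stick_mid (a point): Red-brown sanding stick, 14 x 110 x 14 mm, lying on the bench, a bystander; this point is at its centre.
Not all that is in view belongs to the job. Leave any pink or red look-alike of the part that bears cradle_seat alone.

How it is judged:
By the outcome, as a careful person would: the job done as asked, in the order asked, and still so for the second after the job is handed in, while the arm keeps its last pose, push and grip.
It also fails if it takes over 61 s, if anything falls off the work surface, if the arm or the gripper's body presses on something with over 40 N, if the wrist force passes 120 N, or if a joint passes its speed limit or range.

### The arm

A 6-joint arm with a two-finger parallel gripper is mounted at the origin on a cart in front of the work surface, level with it; the furniture and walls round the work are solid. World frame = base frame: x ahead of the robot, y to its left, z up, the work surface at z = 0. Lengths are in m, angles in rad, forces in N, time in s.
With the tool pointing down it reaches from about 0.35 to 0.875 m from the base axis. Payload 4.2 kg.
Tool frame: the origin (TCP) lies midway between the tips of the shut fingers; the grasp point (between the pads) lies 19 mm behind it; z points along the fingers, y is the direction in which the jaws open and shut (so a half turn about z gives the same grasp; the last joint's range is limited). The gripper opens to 85 mm and grips with 20 to 120 N. Pads are 22 mm wide; open, the fingers measure 114 mm over their backs; the gripper's body (76 mm by 85 mm) begins 54 mm behind the grasp point. The pads swing forward as they close: fully open they stand 13 mm farther back than shut.
Start: joints at [1.575, 0.385, 0.008, 0, -1.194, -0.259], TCP at [0.158, 0.605, 0.203] pointing down, gripper open.
Joint ranges: [-3.14, 3.14], [-1.21, 2.06], [-1.07, 1.41], [-3.16, 2.05], [-2.99, -0.16], [-3.1, 3.1]. Speed limits (rad/s): [2.79, 2.79, 3.14, 3.14, 3.14, 3.14].

### API

Orientations are given as a 3x3 rotation matrix whose columns are the frame's x, y, z axes.
In Python, from workcell import monitor, camera, ticket gives the robot as it stands.
- The arm moves only by the tool send_rows, never from a script. Its argument "plan" is a list of rows, each an object of numbers: "tx", "ty", "tz": the shift along the tool's x, y, z in cm; "turn": the turn about the tool's z in degrees. In form: [{"tx": .., "ty": .., "tz": .., "turn": ..}, ...]. A call has 1 to 12 rows; each row is the pose to reach, as a shift and turn from the pose measured when the call began, along the tool's axes at that moment; what a row does not reach only later rows make up. A row lasts 1/12 s, in which the tool goes at most 41.7 mm and 7.16 degrees, less where a joint would pass 70% of its speed; a pose out of reach is approached as far as the arm can. A call with a gripper value outside its range is refused whole. "gripper" is the finger opening in cm, from 0 to 8.54, set as the call begins (left out, the last holds). The fingers move at their own pace and stop on an object; "newtons" is the grip in N (left out, the last holds). Time passes only in rows, so rows that repeat a pose let the fingers close. It gives the time, the measured TCP pose, the force and the opening at its end, in the units of the state.
- monitor.observe(): the state, without advancing time (a new reading comes with each control period).
- camera(name): name is "scene" or "top"; returns a dict with "image" (420x560x3 uint8, red, green, blue), "K" (3x3 intrinsics, pixels), "extrinsics" (4x4, takes a point from world to camera coordinates). Camera axes: x right, y down, z forward; pixel columns grow to the right and rows downward; lengths in m; the calibration is good to about 2 mm. A picture is of the moment at which its call begins. There is no depth.
- ticket.close_job(): hands the job in, once; it reports no verdict.
The state is a dict: "time": time; "qpos": joint angles; "qvel": joint speeds; "joint_efforts": joint torques, N m; "ee_pos": TCP position; "tcp_rot": TCP orientation; "ft_force": force on the tool from outside, world axes, zero at the start; "torque": the same for the moment, N m; "gripper_width": finger opening in m.
Only numpy, scipy, OpenCV 4.12 (cv2) and the standard library are available. Lean on these libraries where they do the work, as an engineer would, in place of code of your own. Each camera call takes 0.05 s, during which the arm holds its last target.

## Working session

There is one attempt and no reset: what is moved stays moved. The work goes in short steps, Python scripts to look and compute and a tool call to move; the robot and the scene stay as the last step left them, time stands still between calls to the robot, and variables do not carry over. Pictures are saved under pics/ and viewed, and the job is handed in when it is done.

Besides the shell and the picture viewer there is one more tool, called after ">>>" as name(argument=value, ...) on one line, values as JSON. send_rows: Moves the arm, as the interface text tells. Its arguments: {"type":"object","properties":{"plan":{"type":"array","items":{"type":"object","properties":{"tx":{"type":"number"},"ty":{"type":"number"},"tz":{"type":"number"},"turn":{"type":"number"}}}},"gripper":{"type":"number"},"newtons":{"type":"number"}},"required":["plan"]}

```bash
mkdir -p pics; ls
python3 - <<'E'
from workcell import monitor,camera
import cv2,numpy as np
s=monitor.observe()
for k,v in s.items(): print(k,np.round(v,4).tolist())
for n in("scene","top"):
    c=camera(n); cv2.imwrite(f"pics/{n}0.png",c["image"][:,:,::-1]); print(n,np.round(c["K"],2).tolist(),np.round(c["extrinsics"],4).tolist())
E
```

```text
pics
time 0.0
qpos [1.5746, 0.3855, 0.0066, -0.0005, -1.194, -0.2586]
qvel [-0.0006, -0.0003, 0.002, 0.0008, -0.0014, 0.0004]
joint_efforts [-0.0001, -39.2283, 18.8399, 4.1861, -0.0047, 0.0]
ee_pos [0.1573, 0.6042, 0.202]
tcp_rot [[0.9677, -0.2522, -0.0005], [-0.2522, -0.9677, -0.0021], [0.0001, 0.0022, -1.0]]
ft_force [-0.0393, 0.1255, 0.1392]
torque [-0.0315, -0.0072, -0.0292]
gripper_width 0.085
scene [[380.74, 0.0, 286.48], [0.0, 380.74, 207.21], [0.0, 0.0, 1.0]] [[0.6928, -0.7211, 0.0036, -0.4597], [-0.6203, -0.5985, -0.507, 0.3355], [0.3678, 0.3491, -0.8619, 0.8916], [0.0, 0.0, 0.0, 1.0]]
top [[459.84, 0.0, 283.77], [0.0, 459.84, 213.21], [0.0, 0.0, 1.0]] [[0.0195, -0.9998, 0.0109, -0.0983], [-0.9914, -0.0207, -0.1292, 0.561], [0.1294, -0.0083, -0.9916, 1.4203], [0.0, 0.0, 0.0, 1.0]]
```

View pics/scene0.png

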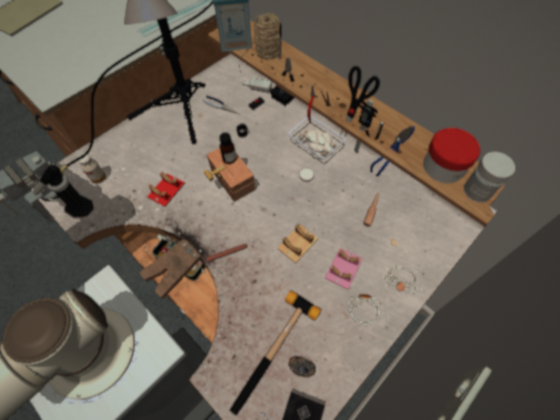

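View pics/top0.png

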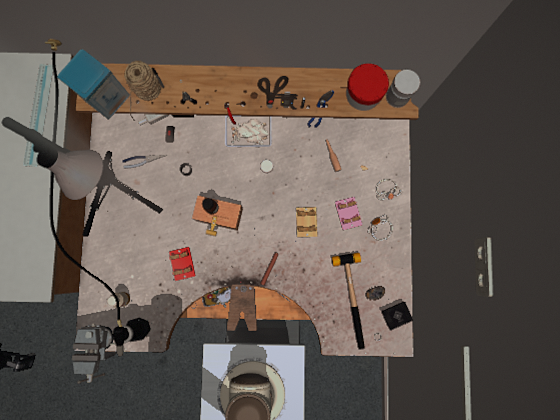

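Run:
```python
import cv2,numpy as np
t=cv2.imread("pics/top0.png");s=cv2.imread("pics/scene0.png")
a=cv2.resize(t[180:290,160:370],(800,419),interpolation=cv2.INTER_CUBIC)
b=cv2.resize(s[120:270,140:340],(800,600),interpolation=cv2.INTER_CUBIC)
cv2.imwrite("pics/topc.png",a);cv2.imwrite("pics/scenec.png",b)
```

```text
(no output)
```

View pics/topc.png

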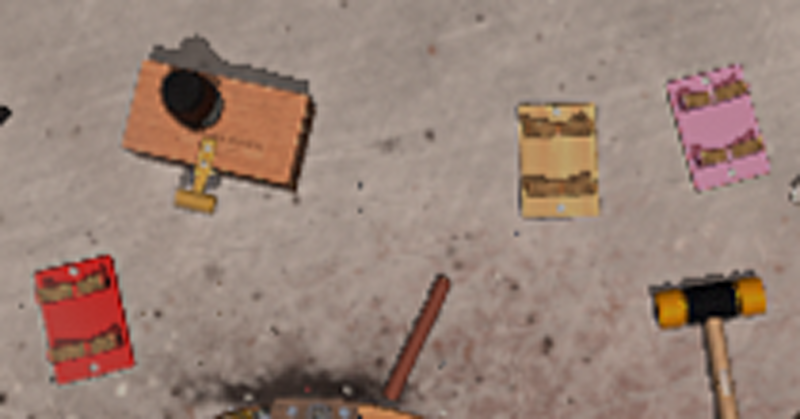

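View pics/scenec.png

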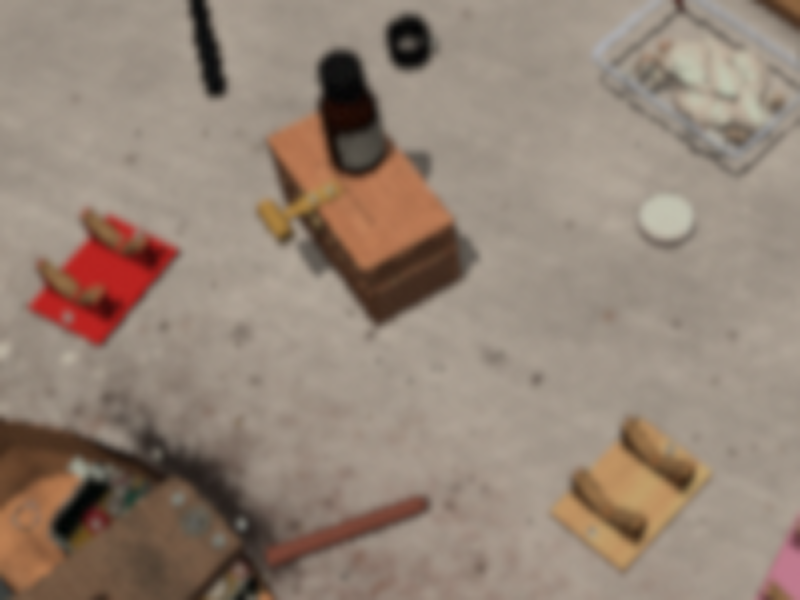

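Only one box with a brass pull is in view (top px 218,212), with the bottle on it. There are three cradle candidates in the top view: red (181,263), pink (347,213) and plain wood (306,222). The plain wood one is meant, since the red and pink are the look-alikes, and the enlarged crops confirm this. Next I'll measure.

```bash
cat > h.py <<'E'
import cv2,numpy as np
from workcell import monitor,camera,ticket
def cast(c,px,z):
    R=c["extrinsics"][:3,:3];t=c["extrinsics"][:3,3];o=-R.T@t
    px=np.atleast_2d(px).astype(float)
    d=np.c_[px,np.ones(len(px))]@np.linalg.inv(c["K"]).T@R
    return o+d*((z-o[2])/d[:,2:])
def tri(c1,p1,c2,p2):
    P=[c["K"]@c["extrinsics"][:3] for c in(c1,c2)]
    X=cv2.triangulatePoints(P[0],P[1],np.array(p1,float).reshape(2,1),np.array(p2,float).reshape(2,1))
    return (X[:3]/X[3]).ravel()
def proj(c,X):
    p=c["K"]@(c["extrinsics"][:3,:3]@X+c["extrinsics"][:3,3]); return p[:2]/p[2]
E
python3 - <<'E'
from h import *
T=camera("top");S=camera("scene")
def mask(im,lo,hi,roi):
    h=cv2.cvtColor(im,cv2.COLOR_RGB2HSV); m=cv2.inRange(h,lo,hi); k=np.zeros_like(m); x0,y0,x1,y1=roi; k[y0:y1,x0:x1]=m[y0:y1,x0:x1]
    n,l,st,ce=cv2.connectedComponentsWithStats(k); i=1+np.argmax(st[1:,4]); return np.uint8(l==i)*255,st[i],ce[i]
hT=cv2.cvtColor(T["image"],cv2.COLOR_RGB2HSV);hS=cv2.cvtColor(S["image"],cv2.COLOR_RGB2HSV)
for n,h,pts in(("T",hT,[(230,212),(238,222),(239,226),(212,233),(306,222),(306,212),(316,222),(280,222)]),("S",hS,[(240,170),(222,170),(245,188),(209,176),(298,244),(300,252)])):
    for p in pts: print(n,p,h[p[1],p[0]].tolist())
E
```

```text
T (230, 212) [10, 142, 182]
T (238, 222) [10, 150, 46]
T (239, 226) [13, 39, 156]
T (212, 233) [18, 168, 181]
T (306, 222) [17, 119, 188]
T (306, 212) [13, 165, 93]
T (316, 222) [18, 118, 167]
T (280, 222) [12, 40, 164]
S (240, 170) [11, 138, 177]
S (222, 170) [14, 145, 155]
S (245, 188) [11, 131, 70]
S (209, 176) [18, 158, 166]
S (298, 244) [18, 114, 192]
S (300, 252) [15, 133, 94]
```

Run:
```python
from h import *
T=camera("top");S=camera("scene")
def mask(c,lo,hi,roi):
    h=cv2.cvtColor(c["image"],cv2.COLOR_RGB2HSV); m=cv2.inRange(h,lo,hi); k=np.zeros_like(m); x0,y0,x1,y1=roi; k[y0:y1,x0:x1]=m[y0:y1,x0:x1]
    n,l,st,ce=cv2.connectedComponentsWithStats(k); i=1+np.argmax(st[1:,4]); print(" area",st[i].tolist(),ce[i].round(1)); return np.argwhere(l==i)[:,::-1]
def rect(c,p,z,name):
    X=cast(c,p,z)[:,:2]; (cx,cy),(w,h),a=cv2.minAreaRect((X*1000).astype(np.float32)); b=cv2.boxPoints(((cx,cy),(w,h),a)); print(name,"c",round(cx,1),round(cy,1),"wh",round(w,1),round(h,1),"ang",round(a,2),"mean",(X.mean(0)*1000).round(1))
rect(T,mask(T,(5,100,120),(14,255,255),(185,185,250,235)),.079,"lid T")
rect(S,mask(S,(5,100,130),(14,255,255),(200,135,262,205)),.079,"lid S")
for c,roi,n in((T,(290,200,322,242),"crT"),(S,(270,215,325,266),"crS")):
    p=mask(c,(5,80,30),(25,255,255),roi); rect(c,p,.008,n)
pT=mask(T,(16,140,100),(30,255,255),(190,215,230,245)); pS=mask(S,(16,140,100),(30,255,255),(195,155,232,190))
# bobbin: project mask
for c,p,n in((T,pT,"pull T"),(S,pS,"pull S")):
    print(n,p.min(0),p.max(0))
# bottle cap dark
for c,roi,n in((T,(198,188,222,218),"capT"),(S,(215,128,240,145),"capS")):
    p=mask(c,(0,0,0),(180,255,45),roi); print(n,p.min(0),p.max(0),p.mean(0))
    print(cast(c,p.mean(0),.177))
a=cv2.resize(S["image"][150:195,190:265,::-1],(750,450),interpolation=cv2.INTER_NEAREST)
cv2.imwrite("pics/s1.png",a)
b=cv2.resize(T["image"][185:245,185:250,::-1],(650,600),interpolation=cv2.INTER_NEAREST);cv2.imwrite("pics/t1.png",b)
```

```text
area [192, 196, 49, 32, 812] [217.8 212.8]
lid T c 558.6 121.8 wh 136.7 73.7 ang 78.62 mean [554.3 116.2]
 area [207, 149, 46, 38, 726] [230.4 168.8]
lid S c 555.5 118.8 wh 136.7 74.2 ang 78.92 mean [547.5 105.9]
 area [296, 207, 21, 30, 593] [306.2 221.6]
crT c 541.3 -159.6 wh 94.2 64.8 ang 1.17 mean [ 541. -160.]
 area [278, 225, 40, 38, 798] [297.1 242.9]
crS c 537.2 -160.2 wh 96.2 70.2 ang 3.38 mean [ 536.1 -162.1]
 area [207, 223, 10, 13, 59] [211.5 230.2]
 area [205, 167, 17, 12, 62] [211.9 172.8]
pull T [207 223] [216 235]
pull S [205 167] [221 178]
 area [203, 198, 15, 16, 161] [209.4 205.2]
capT [203 198] [217 213] [209.44720497 205.19254658]
[[0.56324566 0.12744682 0.177     ]]
 area [221, 134, 12, 11, 104] [225.4 139.5]
capS [221 134] [232 144] [225.41346154 139.49038462]
[[0.56134027 0.12245564 0.177     ]]
```

View pics/s1.png

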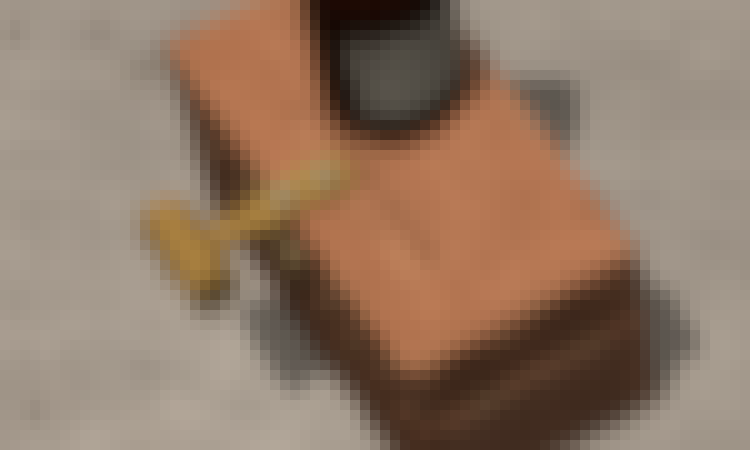

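View pics/t1.png

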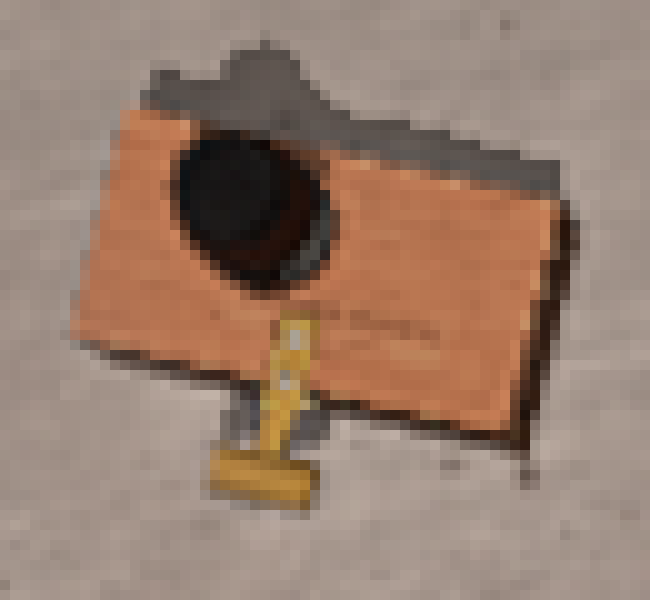

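Run:
```python
from h import *
T=camera("top");S=camera("scene")
print("pull",tri(T,(211,232.5),S,(208.2,174.7)),cast(T,(211,232.5),.08),cast(S,(208.2,174.7),.08))
print("cap top",cast(T,(207.7,202.8),.177))
print("cap mid tri",tri(T,(209,204.6),S,(225.4,139.5)))
a=cv2.resize(S["image"][125:170,205:250,::-1],(600,600),interpolation=cv2.INTER_NEAREST);cv2.imwrite("pics/s2.png",a)
b=cv2.resize(T["image"][200:245,285:330,::-1],(600,600),interpolation=cv2.INTER_NEAREST);cv2.imwrite("pics/t2.png",b)
for bx in[(.563,.123),(.563,.127),(.560,.125)]:
  for z in(.079,.128,.177):
    print(bx,z,proj(S,np.array([*bx,z])).round(1),proj(T,np.array([*bx,z])).round(1))
```

```text
pull [0.49272565 0.13506941 0.07742504] [[0.49319136 0.13436211 0.08      ]] [[0.49085778 0.13378701 0.08      ]]
cap top [[0.57006458 0.13272245 0.177     ]]
cap mid tri [0.56650623 0.13050755 0.16609428]
(0.563, 0.123) 0.079 [230.4 162. ] [215.7 210. ]
(0.563, 0.123) 0.128 [228.2 151. ] [213.4 207.7]
(0.563, 0.123) 0.177 [225.8 139. ] [211.  205.3]
(0.563, 0.127) 0.079 [229.5 161.2] [214.4 209.9]
(0.563, 0.127) 0.128 [227.2 150.2] [212.1 207.7]
(0.563, 0.127) 0.177 [224.7 138.2] [209.6 205.3]
(0.56, 0.125) 0.079 [229.1 162.2] [215.  210.9]
(0.56, 0.125) 0.128 [226.9 151.2] [212.7 208.7]
(0.56, 0.125) 0.177 [224.4 139.3] [210.3 206.3]
```

View pics/s2.png

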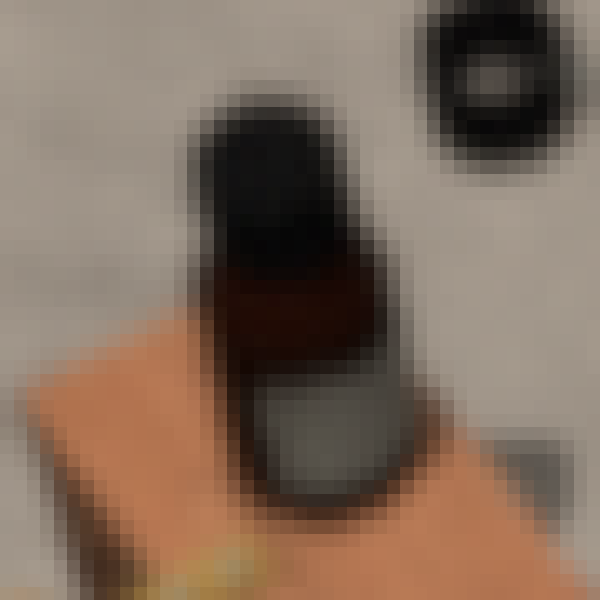

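View pics/t2.png

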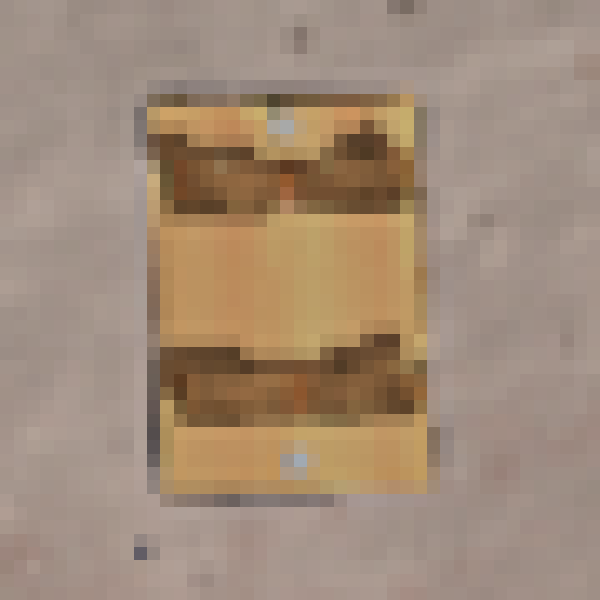

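Run:
```python
from h import *
T=camera("top");S=camera("scene")
a,b=cast(T,[(305.6,209.0),(306.8,234.0)],.0085); print(a,b,(a+b)/2,np.degrees(np.arctan2(*(a-b)[1::-1])))
c=cv2.resize(S["image"][215:270,268:332,::-1],(698,600),interpolation=cv2.INTER_NEAREST);cv2.imwrite("pics/s3.png",c)
for z in(.079,.177): print(proj(S,np.array([.568,.132,z])),proj(T,np.array([.568,.132,z])))
```

```text
[ 0.58175039 -0.15756499  0.0085    ] [ 0.50070415 -0.16250554  0.0085    ] [ 0.54122727 -0.16003527  0.0085    ] 3.488413799655203
[229.59855212 159.22538443] [212.78784549 208.30013451]
[224.89954318 136.1139398 ] [207.92302149 203.51769612]
```

View pics/s3.png

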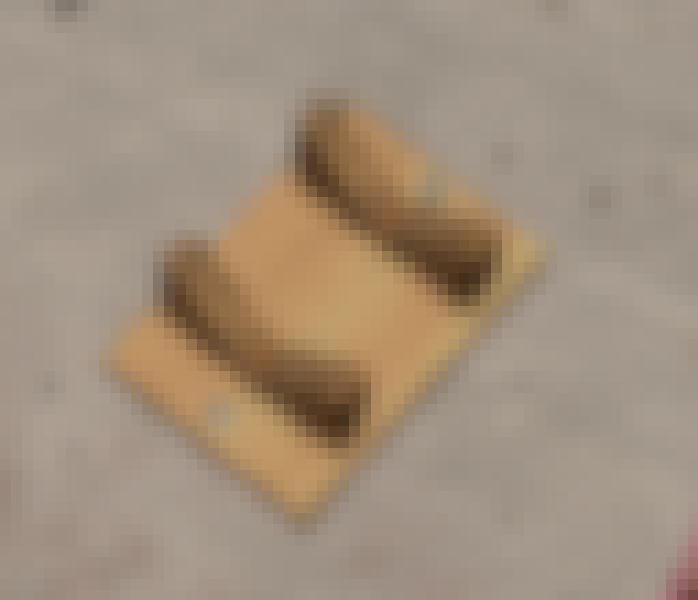

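Run:
```python
from h import *
S=camera("scene")
a,b=cast(S,[(307.1,231.4),(287.7,252.6)],.0085); print(a,b,(a+b)/2,np.degrees(np.arctan2(*(a-b)[1::-1])))
q=np.array([(108,362),(300,525),(548,245)])/10.9+[267.5,214.5]
A,B,C=cast(S,q,.008); print(A,B,C,(A+C)/2,np.degrees(np.arctan2(*(C-B)[1::-1])))
```

```text
[ 0.5800264 -0.1584932  0.0085   ] [ 0.49773199 -0.16377005  0.0085    ] [ 0.5388792  -0.16113163  0.0085    ] 3.6688750062991997
[ 0.4890349  -0.13401244  0.008     ] [ 0.49056661 -0.19716657  0.008     ] [ 0.58782277 -0.19062615  0.008     ] [ 0.53842883 -0.16231929  0.008     ] 3.8473158324352914
```

```bash
cat > go.py <<'E'
import sys
from h import *
# usage: go.py x y z [yaw_deg of tool x]
s=monitor.observe();R=np.array(s["tcp_rot"]);p=np.array(s["ee_pos"])
yaw=np.degrees(np.arctan2(R[1,0],R[0,0]))
print("t",round(s["time"],2),"p",p.round(4),"yaw",yaw.round(1),"w",round(s["gripper_width"],4),"F",np.round(s["ft_force"],1),"M",np.round(s["torque"],2),"zaxis",R[:,2].round(3),"q",np.round(s["qpos"],2))
if len(sys.argv)>3:
    t=np.array(list(map(float,sys.argv[1:4])))
    print("shift cm",(R.T@(t-p)*100).round(2), "turn",(yaw-float(sys.argv[4])).round(1) if len(sys.argv)>4 else "")
E
python3 go.py .567 .131 .23 3.5; python3 go.py .36 .37 .23 3.5
```

```text
t 0.55 p [0.1575 0.6048 0.2031] yaw -14.6 w 0.0853 F [ 0.4 -1.  -0.4] M [-0.02  0.03 -0.07] zaxis [-0.  0. -1.] q [ 1.57  0.38  0.01 -0.   -1.19 -0.26]
shift cm [51.57 35.53 -2.69] turn -18.1
t 0.55 p [0.1575 0.6048 0.2031] yaw -14.6 w 0.0853 F [ 0.4 -1.  -0.4] M [-0.02  0.03 -0.07] zaxis [-0.  0. -1.] q [ 1.57  0.38  0.01 -0.   -1.19 -0.26]
shift cm [25.51 17.62 -2.69] turn -18.1
```

>>> send_rows(plan=[{"tx": 1,"ty": 0.7,"tz": -1.5,"turn": -2},{"tx": 3,"ty": 2,"tz": -2.7,"turn": -4},{"tx": 5.5,"ty": 3.8,"tz": -2.7,"turn": -6},{"tx": 8.5,"ty": 5.9,"tz": -2.7,"turn": -8},{"tx": 11.5,"ty": 7.9,"tz": -2.7,"turn": -10},{"tx": 14.5,"ty": 10,"tz": -2.7,"turn": -12},{"tx": 17.5,"ty": 12.1,"tz": -2.7,"turn": -14},{"tx": 20.5,"ty": 14.1,"tz": -2.7,"turn": -16},{"tx": 23.5,"ty": 16.2,"tz": -2.7,"turn": -18},{"tx": 26.5,"ty": 18.3,"tz": -2.7,"turn": -18},{"tx": 29,"ty": 20,"tz": -2.7,"turn": -18},{"tx": 31,"ty": 21.4,"tz": -2.7,"turn": -18}], gripper=8.5)

```text
time: 1.55
ee_pos: [0.4047, 0.3177, 0.2305]
tcp_rot: [[0.998, 0.058, 0.0], [0.058, -0.998, 0.0], [0.0, -0.0, -1.0]]
ft_force: [0.1, -0.4, -1.1]
gripper_width: 0.0849
```

```bash
python3 go.py .567 .131 .23 3.5
```

```text
t 1.55 p [0.4047 0.3177 0.2305] yaw 3.3 w 0.0849 F [ 0.1 -0.4 -1.1] M [ 0.09  0.01 -0.01] zaxis [ 0.  0. -1.] q [ 0.98  0.18 -0.21  0.   -1.18  0.65]
shift cm [15.12 19.58  0.05] turn -0.2
```

>>> send_rows(plan=[{"tx": 2,"ty": 2.6,"tz": 0},{"tx": 4,"ty": 5.2,"tz": 0},{"tx": 6,"ty": 7.8,"tz": 0},{"tx": 8,"ty": 10.4,"tz": 0},{"tx": 10,"ty": 13,"tz": 0},{"tx": 12,"ty": 15.5,"tz": 0},{"tx": 13.5,"ty": 17.5,"tz": 0},{"tx": 14.5,"ty": 18.8,"tz": 0},{"tx": 15.1,"ty": 19.6,"tz": 0},{"tx": 15.1,"ty": 19.6,"tz": 0}])

```text
invalid input
```

```bash
python3 go.py .567 .131 .114 3.5; python3 -c "
from h import *
for n in('scene','top'):
    c=camera(n);x,y=(165,80) if n=='scene' else (150,150)
    cv2.imwrite(f'pics/{n}2.png',cv2.resize(c['image'][y:y+100,x:x+133,::-1],(798,600),interpolation=cv2.INTER_CUBIC))"
```

```text
t 1.55 p [0.4047 0.3177 0.2305] yaw 3.3 w 0.0849 F [ 0.1 -0.4 -1.1] M [ 0.09  0.01 -0.01] zaxis [ 0.  0. -1.] q [ 0.98  0.18 -0.21  0.   -1.18  0.65]
shift cm [15.11 19.58 11.65] turn -0.2
```

View pics/scene2.png

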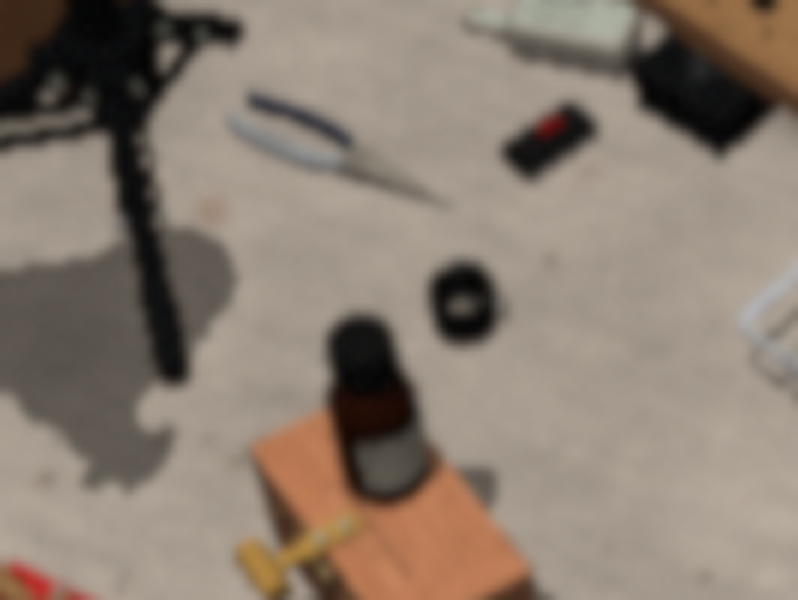

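View pics/top2.png

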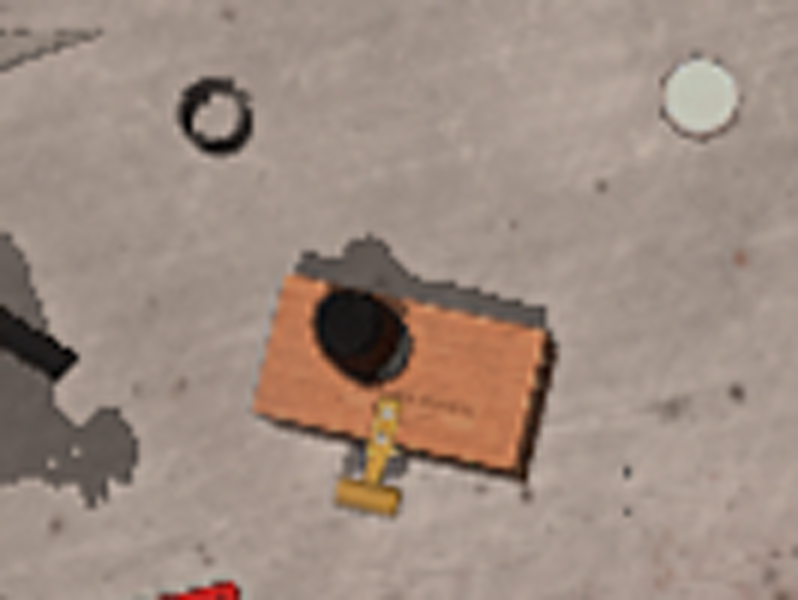

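The call was refused, most likely because the rows lacked "turn". The scene is unchanged: bottle on the lid, gripper short of it. I'm resending with all four keys.

>>> send_rows(plan=[{"tx": 2,"ty": 2.6,"tz": 0,"turn": 0},{"tx": 4,"ty": 5.2,"tz": 0,"turn": 0},{"tx": 6,"ty": 7.8,"tz": 0,"turn": 0},{"tx": 8,"ty": 10.4,"tz": 0,"turn": 0},{"tx": 10,"ty": 13,"tz": 0,"turn": 0},{"tx": 12,"ty": 15.5,"tz": 0,"turn": 0},{"tx": 13.5,"ty": 17.5,"tz": 0,"turn": 0},{"tx": 14.5,"ty": 18.8,"tz": 0,"turn": 0},{"tx": 15.1,"ty": 19.6,"tz": 0,"turn": 0},{"tx": 15.1,"ty": 19.6,"tz": 0,"turn": 0}])

```text
time: 2.48
ee_pos: [0.5674, 0.129, 0.23]
tcp_rot: [[0.999, 0.053, -0.0], [0.053, -0.999, -0.0], [-0.0, 0.0, -1.0]]
ft_force: [0.4, -0.3, 0.3]
gripper_width: 0.0851
```

```bash
python3 go.py .567 .131 .114 3.5; python3 -c "
from h import *
for n in('scene','top'):
    c=camera(n);x,y=(165,80) if n=='scene' else (150,150)
    cv2.imwrite(f'pics/{n}3.png',cv2.resize(c['image'][y:y+100,x:x+133,::-1],(798,600),interpolation=cv2.INTER_CUBIC))"
```

```text
t 2.48 p [0.5674 0.129  0.23  ] yaw 3.0 w 0.0851 F [ 0.4 -0.3  0.3] M [-0.02 -0.01  0.  ] zaxis [-0. -0. -1.] q [ 0.5   0.29 -0.06  0.   -1.22  1.12]
shift cm [-0.03 -0.21 11.6 ] turn -0.5
```

View pics/scene3.png

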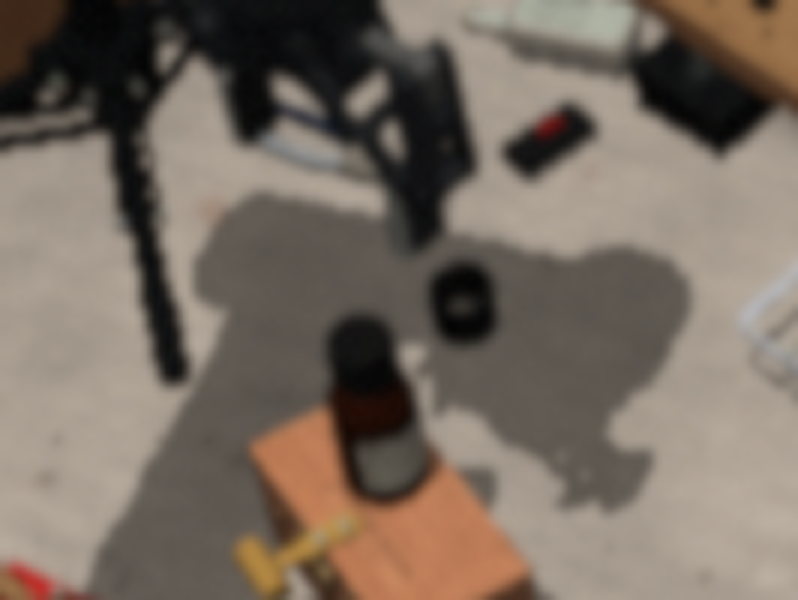

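View pics/top3.png

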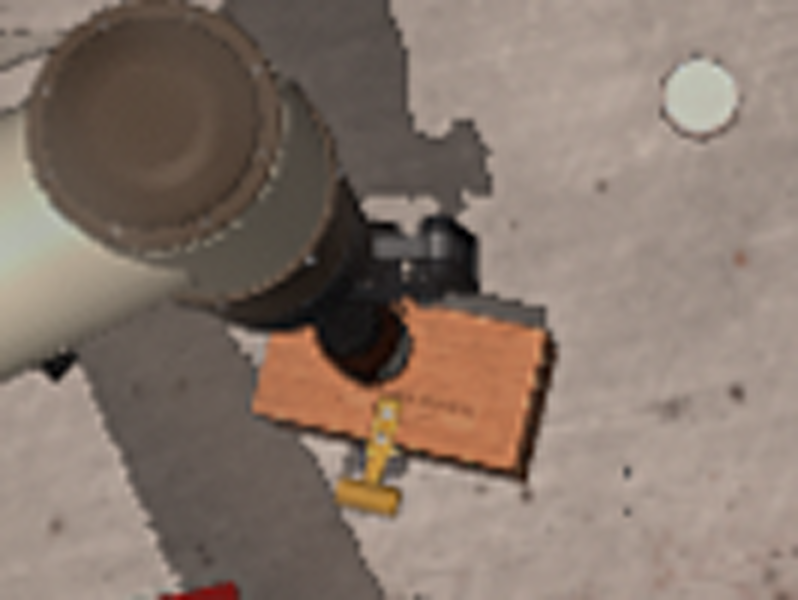

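>>> send_rows(plan=[{"tx": 0,"ty": -0.25,"tz": 1.5,"turn": -0.5},{"tx": 0,"ty": -0.25,"tz": 3.5,"turn": -0.5},{"tx": 0,"ty": -0.25,"tz": 5.5,"turn": -0.5},{"tx": 0,"ty": -0.25,"tz": 7.5,"turn": -0.5},{"tx": 0,"ty": -0.25,"tz": 9.5,"turn": -0.5},{"tx": 0,"ty": -0.25,"tz": 11,"turn": -0.5},{"tx": 0,"ty": -0.25,"tz": 11.8,"turn": -0.5},{"tx": 0,"ty": -0.25,"tz": 11.8,"turn": -0.5},{"tx": 0,"ty": -0.25,"tz": 11.8,"turn": -0.5}])

```text
time: 3.33
ee_pos: [0.5661, 0.1336, 0.1127]
tcp_rot: [[0.998, 0.065, 0.0], [0.065, -0.998, -0.0], [0.0, 0.0, -1.0]]
ft_force: [0.1, 0.0, 1.0]
gripper_width: 0.0853
```

```bash
python3 go.py .567 .131 .112 3.5; python3 -c "
from h import *
for n in('scene','top'):
    c=camera(n);x,y=(165,80) if n=='scene' else (150,150)
    cv2.imwrite(f'pics/{n}4.png',cv2.resize(c['image'][y:y+100,x:x+133,::-1],(798,600),interpolation=cv2.INTER_CUBIC))"
```

```text
t 3.33 p [0.5661 0.1336 0.1127] yaw 3.7 w 0.0853 F [0.1 0.  1. ] M [-0.02 -0.   -0.04] zaxis [ 0. -0. -1.] q [ 0.51  0.39 -0.23  0.   -0.95  1.13]
shift cm [0.07 0.27 0.07] turn 0.2
```

View pics/scene4.png

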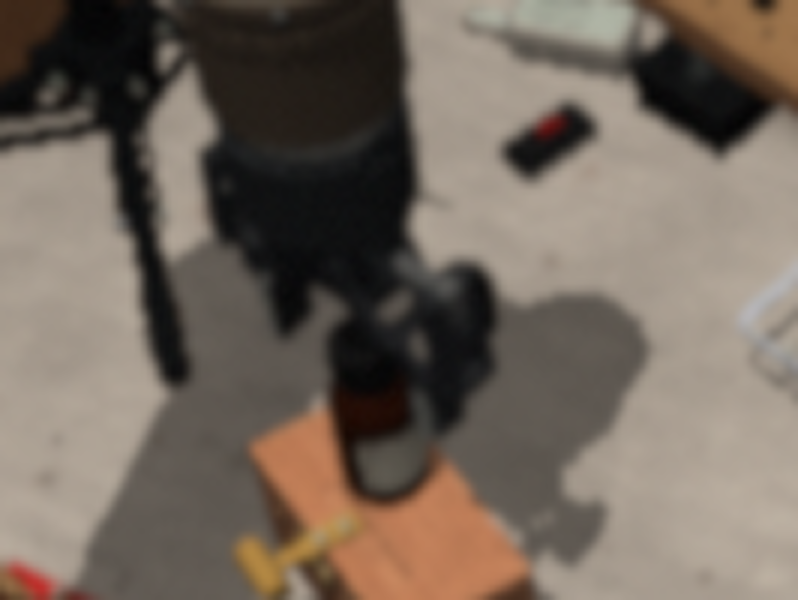

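>>> send_rows(plan=[{"tx": 0.05,"ty": 0.1,"tz": 0,"turn": 0},{"tx": 0.05,"ty": 0.1,"tz": 0,"turn": 0},{"tx": 0.05,"ty": 0.1,"tz": 0,"turn": 0},{"tx": 0.05,"ty": 0.1,"tz": 0,"turn": 0},{"tx": 0.05,"ty": 0.1,"tz": 0,"turn": 0},{"tx": 0.05,"ty": 0.1,"tz": 0,"turn": 0},{"tx": 0.05,"ty": 0.1,"tz": 0,"turn": 0},{"tx": 0.05,"ty": 0.1,"tz": 0,"turn": 0},{"tx": 0.05,"ty": 0.1,"tz": 0,"turn": 0},{"tx": 0.05,"ty": 0.1,"tz": 0,"turn": 0}], gripper=3.5, newtons=30)

```text
time: 4.27
ee_pos: [0.568, 0.1329, 0.1144]
tcp_rot: [[0.998, 0.065, 0.004], [0.065, -0.998, 0.001], [0.004, -0.001, -1.0]]
ft_force: [-0.5, 1.3, 5.9]
gripper_width: 0.04
```

```bash
python3 go.py .44 -.166 .20 3.5; python3 -c "
from h import *
for n in('scene','top'):
    c=camera(n);x,y=(165,80) if n=='scene' else (150,150)
    cv2.imwrite(f'pics/{n}5.png',cv2.resize(c['image'][y:y+100,x:x+133,::-1],(798,600),interpolation=cv2.INTER_CUBIC))"
```

```text
t 4.27 p [0.568  0.1329 0.1144] yaw 3.7 w 0.04 F [-0.5  1.3  5.9] M [ 0.4   0.13 -0.05] zaxis [ 0.004  0.001 -1.   ] q [ 0.51  0.39 -0.22  0.   -0.95  1.13]
shift cm [-14.69  28.98  -8.66] turn 0.2
```

View pics/scene5.png

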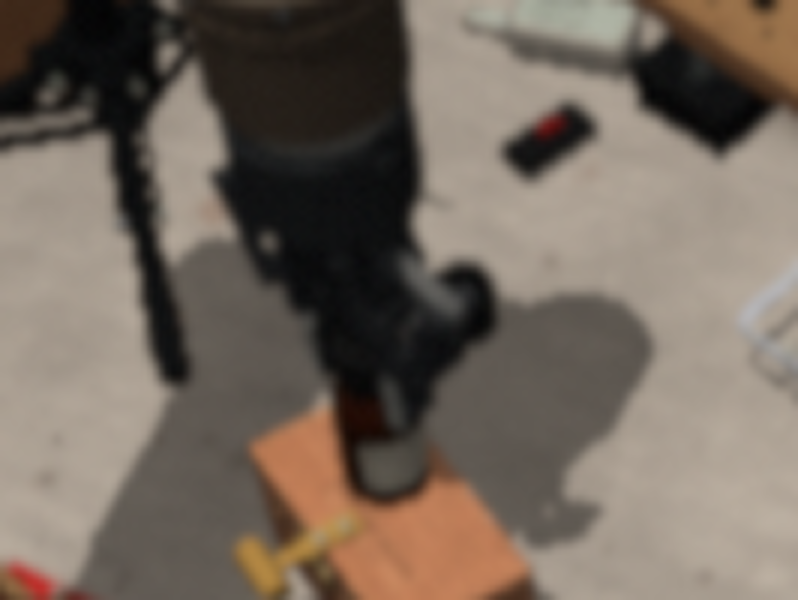

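>>> send_rows(plan=[{"tx": 0,"ty": 0,"tz": -0.7,"turn": 0},{"tx": 0,"ty": 0,"tz": -2,"turn": 0},{"tx": 0,"ty": 0,"tz": -3.5,"turn": 0},{"tx": -0.3,"ty": 1,"tz": -5,"turn": 0},{"tx": -1,"ty": 3,"tz": -6,"turn": 0},{"tx": -1.7,"ty": 5,"tz": -6.5,"turn": 0},{"tx": -2.5,"ty": 7.5,"tz": -7,"turn": 0},{"tx": -3.3,"ty": 10,"tz": -7,"turn": 0},{"tx": -4.2,"ty": 12.5,"tz": -7,"turn": 0},{"tx": -5,"ty": 15,"tz": -7,"turn": 0},{"tx": -5.8,"ty": 17.5,"tz": -7,"turn": 0},{"tx": -6.6,"ty": 20,"tz": -7,"turn": 0}])

```text
time: 5.37
ee_pos: [0.5131, -0.0724, 0.1829]
tcp_rot: [[0.998, 0.065, 0.001], [0.065, -0.998, 0.002], [0.001, -0.002, -1.0]]
ft_force: [0.6, -0.1, -1.1]
gripper_width: 0.04
```

```bash
python3 go.py .475 -.1645 .18 3.5
```

```text
t 5.37 p [ 0.5131 -0.0724  0.1829] yaw 3.7 w 0.04 F [ 0.6 -0.1 -1.1] M [-0.02 -0.04 -0.  ] zaxis [ 0.001  0.002 -1.   ] q [ 0.17  0.22 -0.28 -0.   -1.07  1.46]
shift cm [-4.4   8.95  0.27] turn 0.2
```

>>> send_rows(plan=[{"tx": -1.2,"ty": 2.5,"tz": 0,"turn": 0},{"tx": -2.4,"ty": 5,"tz": 0,"turn": 0},{"tx": -3.5,"ty": 7.2,"tz": 0.5,"turn": 0},{"tx": -4.4,"ty": 8.95,"tz": 1.5,"turn": 0.2},{"tx": -4.4,"ty": 8.95,"tz": 4,"turn": 0.2},{"tx": -4.4,"ty": 8.95,"tz": 6.5,"turn": 0.2},{"tx": -4.4,"ty": 8.95,"tz": 8.3,"turn": 0.2},{"tx": -4.4,"ty": 8.95,"tz": 8.3,"turn": 0.2},{"tx": -4.4,"ty": 8.95,"tz": 8.3,"turn": 0.2}])

```text
time: 6.12
ee_pos: [0.4738, -0.1646, 0.0987]
tcp_rot: [[0.998, 0.061, -0.003], [0.061, -0.998, 0.002], [-0.003, -0.002, -1.0]]
ft_force: [0.9, -0.4, -1.1]
gripper_width: 0.0403
```

```bash
python3 go.py .475 -.1645 .06 3.5; python3 -c "
from h import *
for n in('scene','top'):
    c=camera(n);x,y=(230,180) if n=='scene' else (240,180)
    cv2.imwrite(f'pics/{n}6.png',cv2.resize(c['image'][y:y+100,x:x+133,::-1],(798,600),interpolation=cv2.INTER_CUBIC))"
```

```text
t 6.12 p [ 0.4738 -0.1646  0.0987] yaw 3.5 w 0.0403 F [ 0.9 -0.4 -1.1] M [-0.07 -0.06 -0.03] zaxis [-0.003  0.002 -1.   ] q [-0.01  0.29 -0.43 -0.   -0.86  1.64]
shift cm [0.14 0.01 3.87] turn -0.0
```

View pics/scene6.png

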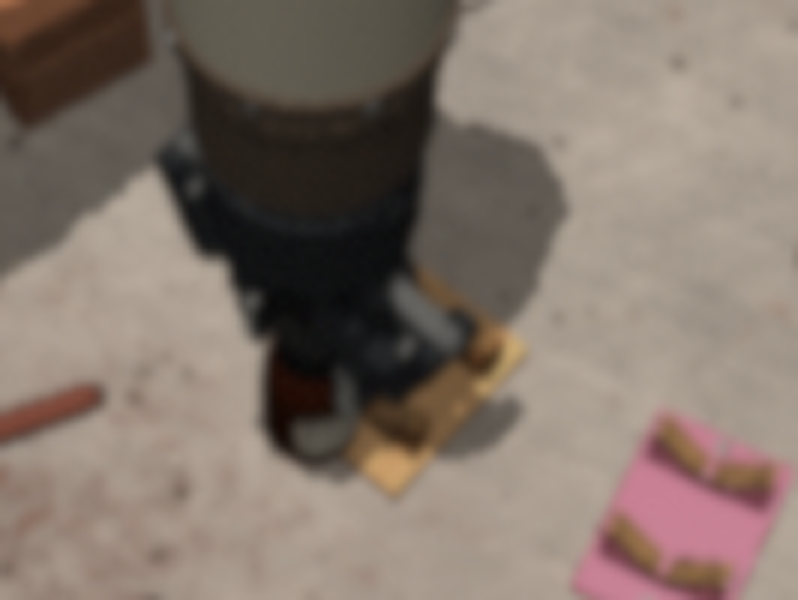

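View pics/top6.png

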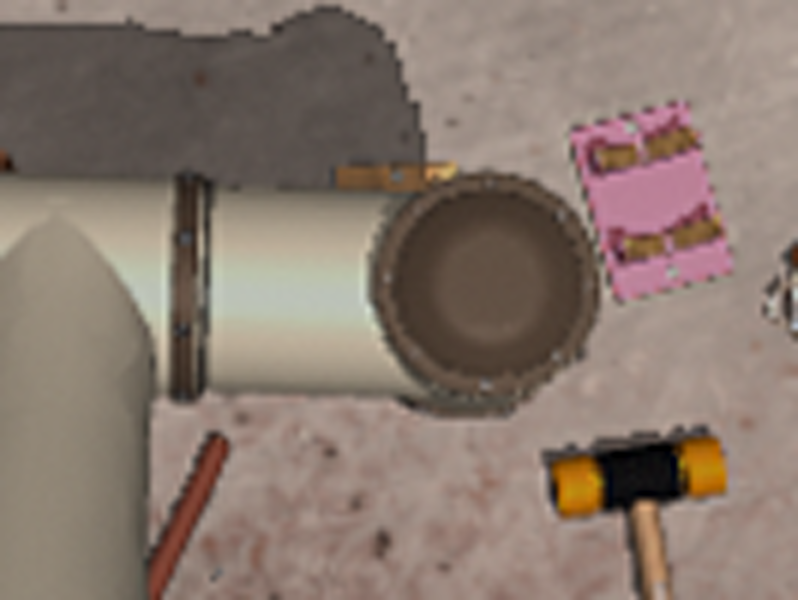

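>>> send_rows(plan=[{"tx": 0,"ty": 0,"tz": 1.5,"turn": 0},{"tx": 0,"ty": 0,"tz": 3,"turn": 0},{"tx": 0,"ty": 0,"tz": 3.9,"turn": 0},{"tx": 0.5,"ty": 0,"tz": 3.9,"turn": 0},{"tx": 1,"ty": 0,"tz": 3.9,"turn": 0},{"tx": 1.5,"ty": 0,"tz": 3.9,"turn": 0},{"tx": 2,"ty": 0,"tz": 3.9,"turn": 0},{"tx": 2.4,"ty": 0,"tz": 3.9,"turn": 0},{"tx": 2.8,"ty": 0,"tz": 3.9,"turn": 0},{"tx": 2.8,"ty": 0,"tz": 3.9,"turn": 0}], newtons=20)

```text
time: 7.05
ee_pos: [0.5049, -0.1628, 0.0625]
tcp_rot: [[0.998, 0.062, 0.003], [0.062, -0.998, 0.001], [0.003, -0.001, -1.0]]
ft_force: [-3.7, 0.7, 4.8]
gripper_width: 0.0398
```

```bash
cat > pic.py <<'E'
import sys
from h import *
k=sys.argv[1]
c=camera("scene");x,y=map(int,sys.argv[2:4])
cv2.imwrite(f'pics/scene{k}.png',cv2.resize(c['image'][y:y+60,x:x+80,::-1],(800,600),interpolation=cv2.INTER_CUBIC))
E
python3 go.py .540 -.1605 .05 3.5;python3 pic.py 7 260 205
```

```text
t 7.05 p [ 0.5049 -0.1628  0.0625] yaw 3.6 w 0.0398 F [-3.7  0.7  4.8] M [0.31 1.   0.02] zaxis [ 0.003  0.001 -1.   ] q [-0.01  0.37 -0.41 -0.   -0.78  1.64]
shift cm [ 3.52 -0.01  1.26] turn 0.1
```

View pics/scene7.png

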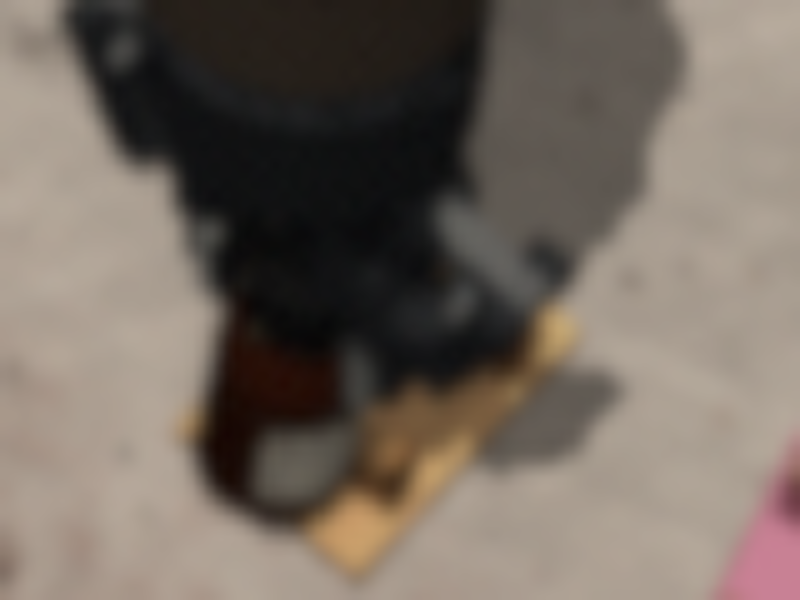

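>>> send_rows(plan=[{"tx": 0.4,"ty": 0,"tz": 0.2,"turn": 0},{"tx": 0.8,"ty": 0,"tz": 0.3,"turn": 0},{"tx": 1.2,"ty": 0,"tz": 0.4,"turn": 0},{"tx": 1.6,"ty": 0,"tz": 0.5,"turn": 0},{"tx": 2,"ty": 0,"tz": 0.6,"turn": 0},{"tx": 2.4,"ty": 0,"tz": 0.8,"turn": 0},{"tx": 2.8,"ty": 0,"tz": 1,"turn": 0},{"tx": 3.2,"ty": 0,"tz": 1.2,"turn": 0},{"tx": 3.5,"ty": 0,"tz": 1.4,"turn": 0},{"tx": 3.5,"ty": 0,"tz": 1.4,"turn": 0}])

```text
time: 7.93
ee_pos: [0.5408, -0.1605, 0.0483]
tcp_rot: [[0.998, 0.062, 0.005], [0.062, -0.998, 0.001], [0.005, -0.001, -1.0]]
ft_force: [-1.1, 1.8, 2.3]
gripper_width: 0.0398
```

```bash
python3 go.py .540 -.1605 .03 3.5;python3 pic.py 8 260 205
```

```text
t 7.93 p [ 0.5408 -0.1605  0.0483] yaw 3.6 w 0.0398 F [-1.1  1.8  2.3] M [ 0.59  0.49 -0.02] zaxis [ 0.005  0.001 -1.   ] q [-0.    0.44 -0.34 -0.   -0.78  1.64]
shift cm [-0.09 -0.    1.83] turn 0.1
```

View pics/scene8.png

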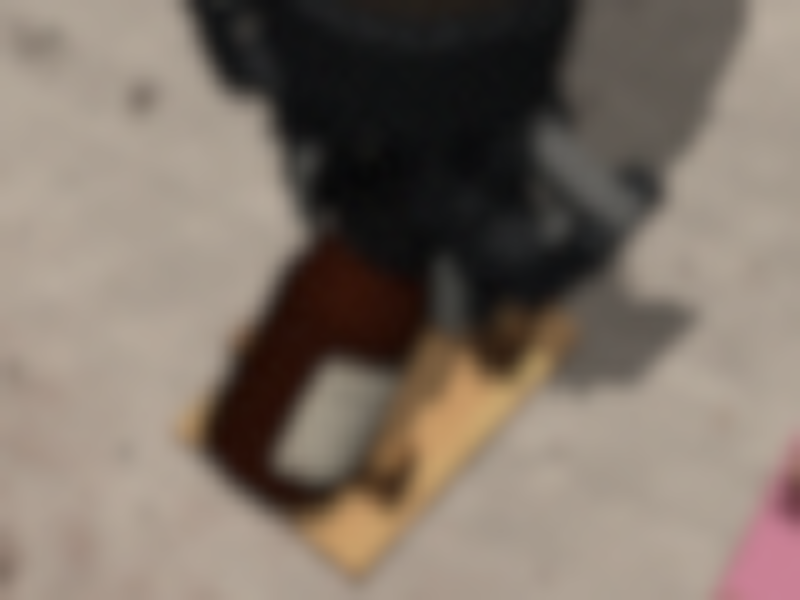

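The bottle is tipping over the near saddle as planned, with its foot at about (270,480) in the crop. Next I lower it into the gap.

>>> send_rows(plan=[{"tx": 0.2,"ty": 0,"tz": 0.2,"turn": 0},{"tx": 0.4,"ty": 0,"tz": 0.5,"turn": 0},{"tx": 0.4,"ty": 0,"tz": 0.8,"turn": 0},{"tx": 0.4,"ty": 0,"tz": 1.1,"turn": 0},{"tx": 0.4,"ty": 0,"tz": 1.4,"turn": 0},{"tx": 0.4,"ty": 0,"tz": 1.7,"turn": 0},{"tx": 0.4,"ty": 0,"tz": 2.0,"turn": 0},{"tx": 0.4,"ty": 0,"tz": 2.2,"turn": 0},{"tx": 0.4,"ty": 0,"tz": 2.2,"turn": 0}])

```text
time: 8.73
ee_pos: [0.5446, -0.1602, 0.026]
tcp_rot: [[0.998, 0.062, 0.004], [0.062, -0.998, 0.001], [0.004, -0.001, -1.0]]
ft_force: [1.0, 2.0, 3.9]
gripper_width: 0.0398
```

```bash
python3 go.py .540 -.1605 .024 3.5;python3 pic.py 9 260 205
```

```text
t 8.73 p [ 0.5446 -0.1602  0.026 ] yaw 3.6 w 0.0398 F [1.  2.  3.9] M [ 0.6   0.28 -0.08] zaxis [ 0.004  0.001 -1.   ] q [-0.    0.48 -0.35 -0.   -0.74  1.64]
shift cm [-0.47  0.    0.2 ] turn 0.1
```

View pics/scene9.png

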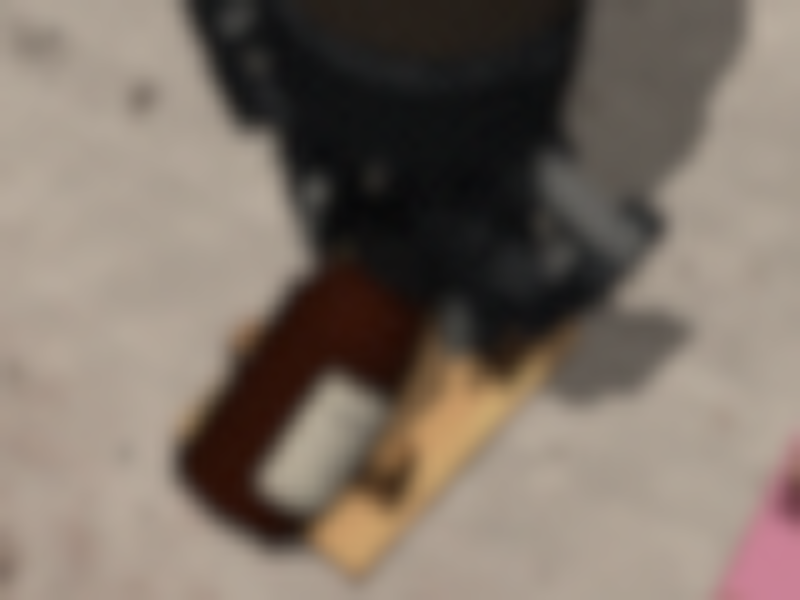

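>>> send_rows(plan=[{"tx": 0,"ty": 0,"tz": 0.15,"turn": 0},{"tx": 0,"ty": 0,"tz": 0.3,"turn": 0},{"tx": 0,"ty": 0,"tz": 0.4,"turn": 0},{"tx": 0,"ty": 0,"tz": 0.4,"turn": 0}])

```text
time: 9.12
ee_pos: [0.5456, -0.1602, 0.0225]
tcp_rot: [[0.998, 0.063, 0.006], [0.063, -0.998, 0.001], [0.006, -0.0, -1.0]]
ft_force: [0.9, 3.2, 5.0]
gripper_width: 0.0399
```

```bash
python3 go.py .540 -.1605 .024 3.5;python3 pic.py 10 260 205
```

```text
t 9.12 p [ 0.5456 -0.1602  0.0225] yaw 3.6 w 0.0399 F [0.9 3.2 5. ] M [ 0.81  0.   -0.16] zaxis [ 0.006  0.001 -1.   ] q [-0.    0.48 -0.36 -0.   -0.73  1.64]
shift cm [-0.56 -0.   -0.15] turn 0.1
```

View pics/scene10.png

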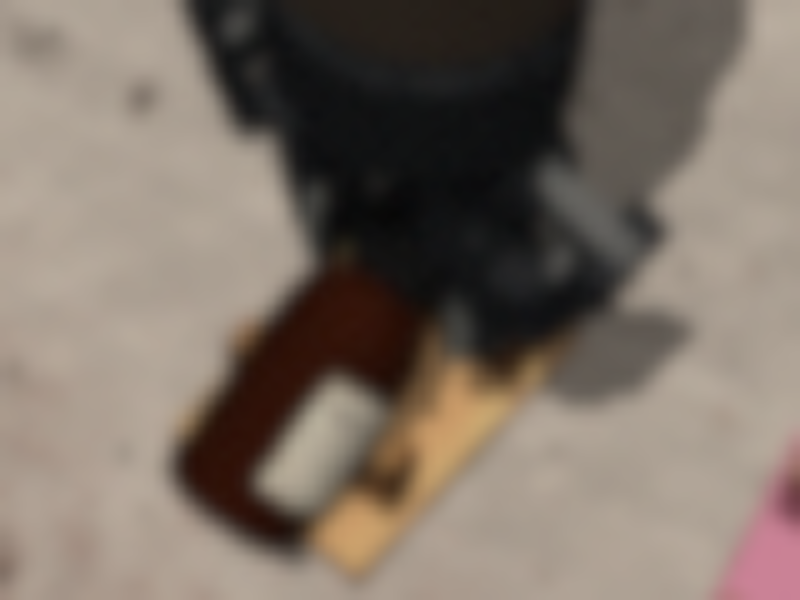

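Run:
```python
from h import *
S=camera("scene");c=np.array([.540,-.1605,0]);d=np.array([.9981,.061,0]);n=np.array([-.061,.9981,0])
for m in(-.010,-.004,.002):
  for w,z in((0,.0655),(0,.0245),(.0205,.045),(-.0205,.045)):
    print(m,w,z,((proj(S,c+d*(m-.049)+n*w+[0,0,z])-[260,205]+.5)*10).round())
```

```text
-0.01 0 0.0655 [239. 434.]
-0.01 0 0.0245 [239. 499.]
-0.01 0.0205 0.045 [178. 420.]
-0.01 -0.0205 0.045 [300. 516.]
-0.004 0 0.0655 [254. 417.]
-0.004 0 0.0245 [254. 483.]
-0.004 0.0205 0.045 [194. 403.]
-0.004 -0.0205 0.045 [315. 499.]
0.002 0 0.0655 [270. 401.]
0.002 0 0.0245 [269. 467.]
0.002 0.0205 0.045 [209. 387.]
0.002 -0.0205 0.045 [331. 482.]
```

Run:
```python
from h import *
S=camera("scene");im=S["image"][220:265,270:315,::-1]
g=cv2.convertScaleAbs(cv2.resize(im,(600,600),interpolation=cv2.INTER_CUBIC),alpha=2.5,beta=10)
# predicted level outline overlay m=-4mm
c=np.array([.540,-.1605,0]);d=np.array([.9981,.061,0]);n=np.array([-.061,.9981,0])
def P(u,w,z): return tuple(((proj(S,c+d*u+n*w+[0,0,z])-[270,220]+.5)*600/45).astype(int).tolist())
for t in np.linspace(0,2*np.pi,24,endpoint=False):
    cv2.circle(g,P(-.053,.0205*np.cos(t),.045+.0205*np.sin(t)),3,(0,255,0),-1)
    cv2.circle(g,P(.029,.0205*np.cos(t),.045+.0205*np.sin(t)),3,(255,255,0),-1)
cv2.imwrite("pics/s11.png",g)
```

```text
(no output)
```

View pics/s11.png

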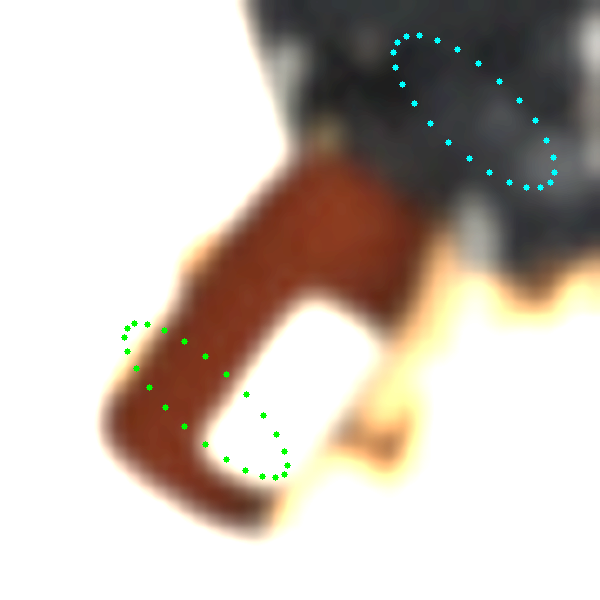

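Run:
```python
from h import *
S=camera("scene")
c=np.array([.540,-.1605,0]);d=np.array([.9981,.061,0]);n=np.array([-.061,.9981,0])
def uw(px,z):
    X=cast(S,px,z)-c; return (np.c_[X@d,X@n]*1000).round(1)
f=lambda x,y:(x/13.333+269.5,y/13.333+219.5)
print(uw([f(200,240),f(390,440)],.036))
print("foot ctr z=.022,.045",uw([f(185,470)],.022),uw([f(185,470)],.045),uw([f(185,470)],.033))
print("rim left/right",uw([f(105,420),f(265,530)],.022))
for z in (.0455,.0655):print("TCP px",((proj(S,np.array([.5456,-.1602,z]))-[269.5,219.5])*13.33).round())
```

```text
[[-24.3  25.9]
 [-33.  -29.8]]
foot ctr z=.022,.045 [[-58.9   0.2]] [[-66.4  -6.3]] [[-62.5  -2.9]]
rim left/right [[-61.   19.1]
 [-58.4 -19.8]]
TCP px [399. 192.]
TCP px [403. 145.]
```

>>> send_rows(plan=[{"tx": 0,"ty": -0.1,"tz": 0.2,"turn": 0},{"tx": 0,"ty": -0.1,"tz": 0.4,"turn": 0},{"tx": 0,"ty": -0.1,"tz": 0.6,"turn": 0},{"tx": 0,"ty": -0.1,"tz": 0.6,"turn": 0}])

```text
time: 9.65
ee_pos: [0.5473, -0.1596, 0.0172]
tcp_rot: [[0.998, 0.063, 0.01], [0.063, -0.998, -0.0], [0.01, 0.001, -1.0]]
ft_force: [0.4, 0.9, 5.7]
gripper_width: 0.0397
```

```bash
python3 go.py .540 -.1605 .024 3.5
python3 - <<'E'
from h import *
S=camera("scene");im=S["image"][220:265,270:315,::-1]
cv2.imwrite("pics/s12.png",cv2.convertScaleAbs(cv2.resize(im,(600,600),interpolation=cv2.INTER_CUBIC),alpha=1.8,beta=10))
E
```

```text
t 9.65 p [ 0.5473 -0.1596  0.0172] yaw 3.6 w 0.0397 F [0.4 0.9 5.7] M [ 0.31 -0.12 -0.  ] zaxis [ 0.01 -0.   -1.  ] q [ 0.    0.49 -0.36  0.   -0.71  1.63]
shift cm [-0.73  0.05 -0.68] turn 0.1
```

View pics/s12.png

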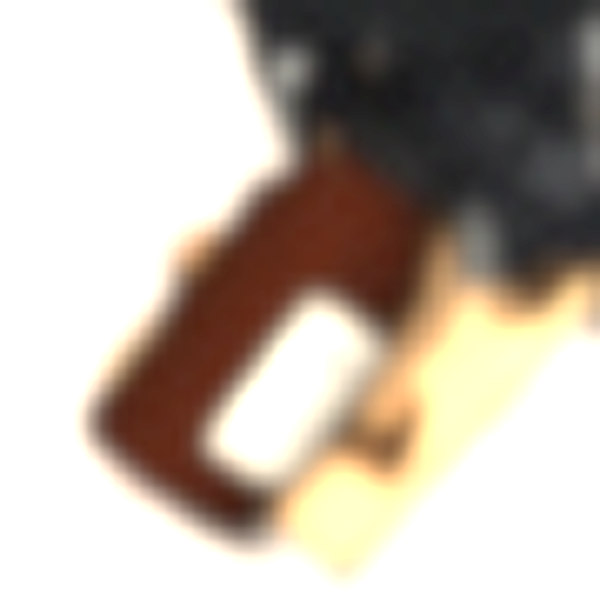

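>>> send_rows(plan=[{"tx": 0,"ty": 0,"tz": -0.3,"turn": 0},{"tx": 0,"ty": 0,"tz": -0.3,"turn": 0}], gripper=4.4)

```text
time: 9.87
ee_pos: [0.5472, -0.1599, 0.0203]
tcp_rot: [[0.998, 0.063, 0.01], [0.063, -0.998, -0.0], [0.01, 0.001, -1.0]]
ft_force: [1.2, 0.5, 0.7]
gripper_width: 0.0438
```

```bash
python3 go.py .540 -.1605 .024 3.5
python3 - <<'E'
from h import *
S=camera("scene");im=S["image"][220:265,270:315,::-1]
cv2.imwrite("pics/s13.png",cv2.convertScaleAbs(cv2.resize(im,(600,600),interpolation=cv2.INTER_CUBIC),alpha=1.8,beta=10))
E
```

```text
t 9.87 p [ 0.5472 -0.1599  0.0203] yaw 3.6 w 0.0438 F [1.2 0.5 0.7] M [-0.05  0.04 -0.02] zaxis [ 0.01 -0.   -1.  ] q [ 0.    0.48 -0.36  0.   -0.72  1.63]
shift cm [-0.72  0.01 -0.38] turn 0.1
```

View pics/s13.png

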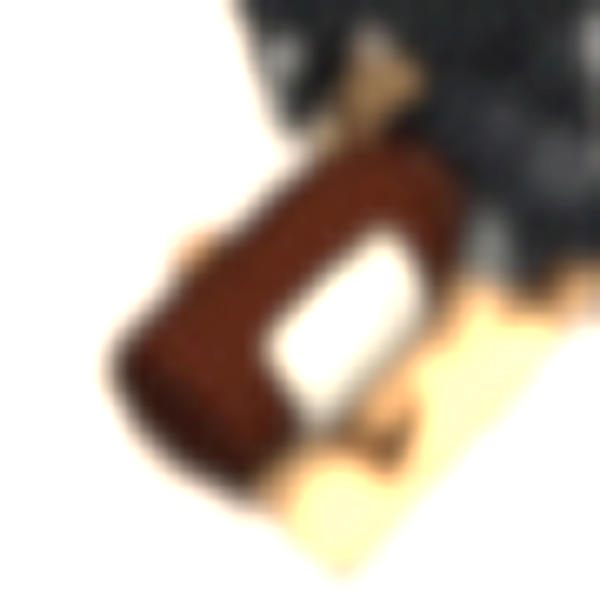

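>>> send_rows(plan=[{"tx": 0,"ty": 0,"tz": 0,"turn": 0},{"tx": 0,"ty": 0,"tz": 0,"turn": 0},{"tx": 0,"ty": 0,"tz": 0,"turn": 0},{"tx": 0,"ty": 0,"tz": -1,"turn": 0},{"tx": 0,"ty": 0,"tz": -3,"turn": 0},{"tx": 0,"ty": 0,"tz": -5.5,"turn": 0},{"tx": -2,"ty": -2,"tz": -8,"turn": 0},{"tx": -4,"ty": -5,"tz": -10,"turn": 0},{"tx": -6,"ty": -8,"tz": -11,"turn": 0},{"tx": -8,"ty": -11,"tz": -11,"turn": 0},{"tx": -9,"ty": -13,"tz": -11,"turn": 0},{"tx": -9,"ty": -14,"tz": -11,"turn": 0}], gripper=6)

```text
time: 10.92
ee_pos: [0.4449, -0.0244, 0.1302]
tcp_rot: [[0.998, 0.065, 0.01], [0.065, -0.998, 0.001], [0.01, -0.0, -1.0]]
ft_force: [-0.6, 0.7, -1.1]
gripper_width: 0.0597
```

```bash
python3 go.py .540 -.1605 .024 3.5
python3 - <<'E'
from h import *
for n,x,y in(("scene",262,205),("top",280,195)):
    S=camera(n);im=S["image"][y:y+60,x:x+60,::-1]
    g=cv2.resize(im,(600,600),interpolation=cv2.INTER_CUBIC)
    cv2.imwrite(f"pics/{n}14.png",cv2.convertScaleAbs(g,alpha=1.5,beta=10))
E
```

```text
t 10.92 p [ 0.4449 -0.0244  0.1302] yaw 3.7 w 0.0597 F [-0.6  0.7 -1.1] M [ 0.    0.06 -0.01] zaxis [ 0.01   0.001 -1.   ] q [ 0.31  0.15 -0.53  0.   -0.89  1.32]
shift cm [ 8.49 14.2  10.71] turn 0.2
```

View pics/scene14.png

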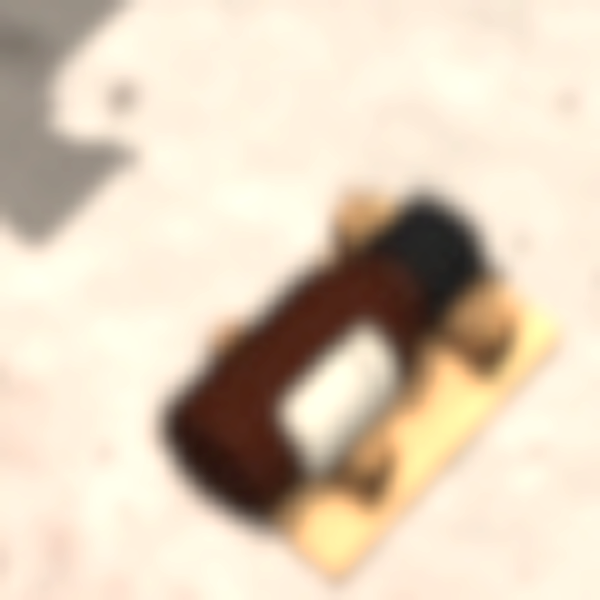

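View pics/top14.png

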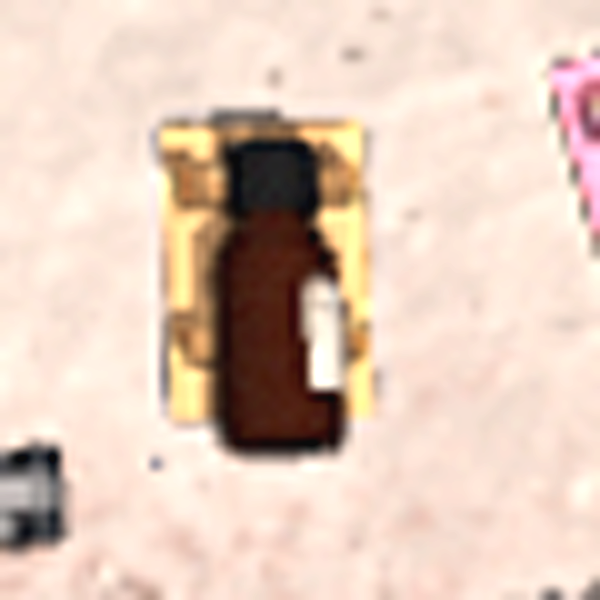

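```bash
python3 - <<'E'
from h import *
T=camera("top");S=camera("scene")
c=np.array([.540,-.1605,0]);d=np.array([.9981,.061,0]);n=np.array([-.061,.9981,0])
def uw(C,px,z):
    X=cast(C,px,z)-c; return (np.c_[X@d,X@n]*1000).round(1)
print(uw(T,[(307.6,239.4),(306.8,208.6)],.045)); print("neck/shoulder",uw(T,[(306.7,216.)],.04))
E
python3 go.py .5315 -.161 .14 3.5
```

```text
[[-59.4   1.1]
 [ 38.   -1.1]]
neck/shoulder [[15.1  0. ]]
t 11.12 p [ 0.448  -0.0258  0.1295] yaw 3.7 w 0.0601 F [ 0.1 -0.2  0.1] M [ 0.   -0.   -0.03] zaxis [ 0.01 -0.   -1.  ] q [ 0.31  0.15 -0.52  0.   -0.88  1.32]
shift cm [ 7.48 14.03 -0.96] turn 0.2
```

>>> send_rows(plan=[{"tx": 1,"ty": 2,"tz": -0.5,"turn": 0},{"tx": 2.5,"ty": 4.5,"tz": -1,"turn": 0},{"tx": 4,"ty": 7.3,"tz": -1,"turn": 0},{"tx": 5.5,"ty": 10,"tz": -1,"turn": 0},{"tx": 6.8,"ty": 12.5,"tz": -1,"turn": 0},{"tx": 7.6,"ty": 13.8,"tz": -1,"turn": 0},{"tx": 7.8,"ty": 14.05,"tz": -1,"turn": 0},{"tx": 7.8,"ty": 14.05,"tz": 1,"turn": 0},{"tx": 7.8,"ty": 14.05,"tz": 3,"turn": 0},{"tx": 7.8,"ty": 14.05,"tz": 4.5,"turn": 0},{"tx": 7.8,"ty": 14.05,"tz": 4.5,"turn": 0}])

```text
time: 12.03
ee_pos: [0.5325, -0.1614, 0.0816]
tcp_rot: [[0.998, 0.062, 0.002], [0.062, -0.998, 0.001], [0.002, -0.001, -1.0]]
ft_force: [-1.2, -0.1, 0.6]
gripper_width: 0.0602
```

```bash
python3 go.py .5345 -.161 .022 3.5; python3 pic.py 15 255 200
```

```text
t 12.03 p [ 0.5325 -0.1614  0.0816] yaw 3.5 w 0.0602 F [-1.2 -0.1  0.6] M [ 0.04  0.15 -0.03] zaxis [ 0.002  0.001 -1.   ] q [-0.    0.39 -0.33 -0.   -0.86  1.64]
shift cm [ 0.19 -0.02  5.96] turn 0.0
```

View pics/scene15.png

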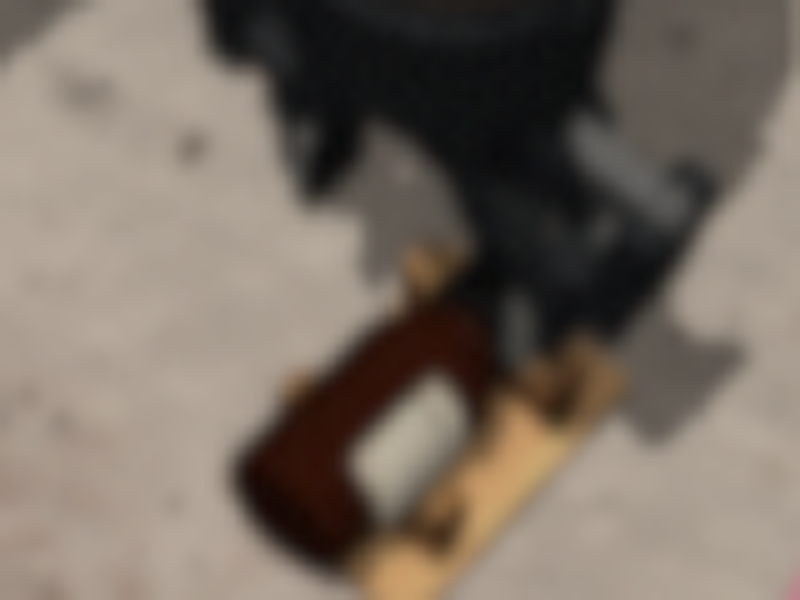

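Fingers straddle the bottle. Next I go down between the saddles.

>>> send_rows(plan=[{"tx": 0.2,"ty": 0,"tz": 1.2,"turn": 0},{"tx": 0.2,"ty": 0,"tz": 2.4,"turn": 0},{"tx": 0.2,"ty": 0,"tz": 3.6,"turn": 0},{"tx": 0.2,"ty": 0,"tz": 4.8,"turn": 0},{"tx": 0.2,"ty": 0,"tz": 5.8,"turn": 0},{"tx": 0.2,"ty": 0,"tz": 6.0,"turn": 0},{"tx": 0.2,"ty": 0,"tz": 6.0,"turn": 0}])

```text
time: 12.67
ee_pos: [0.5361, -0.1614, 0.0232]
tcp_rot: [[0.998, 0.063, 0.005], [0.063, -0.998, -0.0], [0.005, 0.001, -1.0]]
ft_force: [0.1, -0.3, -0.0]
gripper_width: 0.0601
```

```bash
python3 go.py .5345 -.161 .022 3.5; python3 pic.py 16 255 200
```

```text
t 12.67 p [ 0.5361 -0.1614  0.0232] yaw 3.6 w 0.0601 F [ 0.1 -0.3 -0. ] M [-0.01 -0.04 -0.04] zaxis [ 0.005 -0.    -1.   ] q [-0.    0.47 -0.38  0.   -0.72  1.64]
shift cm [-0.16 -0.05  0.12] turn 0.1
```

View pics/scene16.png

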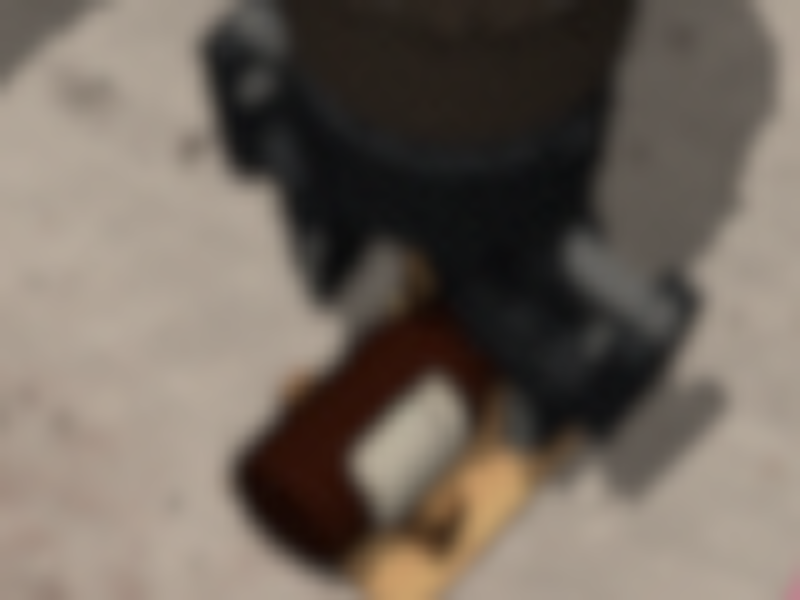

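>>> send_rows(plan=[{"tx": -0.1,"ty": 0,"tz": 0,"turn": 0},{"tx": -0.1,"ty": 0,"tz": 0,"turn": 0},{"tx": -0.1,"ty": 0,"tz": 0,"turn": 0},{"tx": -0.1,"ty": 0,"tz": 0,"turn": 0},{"tx": -0.1,"ty": 0,"tz": 0,"turn": 0},{"tx": -0.1,"ty": 0,"tz": -0.4,"turn": 0},{"tx": -0.1,"ty": 0,"tz": -0.8,"turn": 0},{"tx": 0.2,"ty": 0,"tz": -1,"turn": 0},{"tx": 0.6,"ty": 0,"tz": -1,"turn": 0},{"tx": 0.95,"ty": 0,"tz": -1,"turn": 0},{"tx": 0.95,"ty": 0,"tz": -1,"turn": 0}], gripper=3.5, newtons=40)

```text
time: 13.63
ee_pos: [0.547, -0.161, 0.0338]
tcp_rot: [[0.998, 0.063, 0.007], [0.063, -0.998, -0.001], [0.007, 0.001, -1.0]]
ft_force: [0.3, -0.5, -0.0]
gripper_width: 0.0348
```

```bash
python3 go.py .5345 -.161 .022 3.5; python3 pic.py 17 255 200
```

```text
t 13.63 p [ 0.547  -0.161   0.0338] yaw 3.6 w 0.0348 F [ 0.3 -0.5 -0. ] M [ 0.01  0.06 -0.01] zaxis [ 0.007 -0.001 -1.   ] q [-0.    0.47 -0.34  0.   -0.75  1.64]
shift cm [-1.26 -0.08  1.17] turn 0.1
```

View pics/scene17.png

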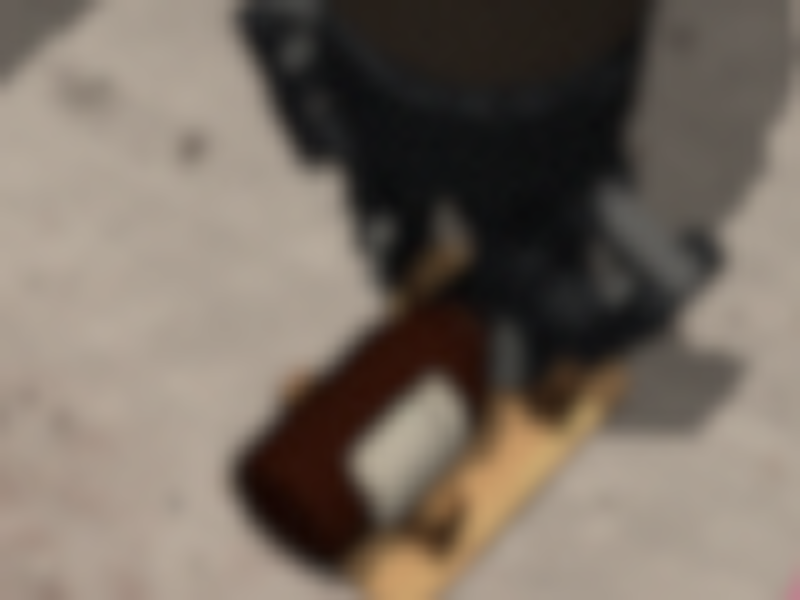

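The bottle didn't follow: the fingers hadn't finished closing before I lifted, and the opening is 34.8 mm with no load. I'll reopen, go back and give them more time.

>>> send_rows(plan=[{"tx": 0,"ty": 0,"tz": 0,"turn": 0},{"tx": 0,"ty": 0,"tz": 0,"turn": 0},{"tx": 0,"ty": 0,"tz": 0,"turn": 0},{"tx": 0,"ty": 0,"tz": 0,"turn": 0},{"tx": 0,"ty": 0,"tz": 0,"turn": 0},{"tx": -0.6,"ty": 0,"tz": 0,"turn": 0},{"tx": -1.3,"ty": 0,"tz": 0.3,"turn": 0},{"tx": -1.4,"ty": 0,"tz": 0.8,"turn": 0},{"tx": -1.4,"ty": 0,"tz": 1.4,"turn": 0},{"tx": -1.4,"ty": 0,"tz": 1.6,"turn": 0},{"tx": -1.4,"ty": 0,"tz": 1.6,"turn": 0}], gripper=6)

```text
time: 14.6
ee_pos: [0.532, -0.1618, 0.0166]
tcp_rot: [[0.998, 0.063, 0.004], [0.063, -0.998, -0.0], [0.004, 0.001, -1.0]]
ft_force: [0.6, 1.1, 1.3]
gripper_width: 0.0598
```

>>> send_rows(plan=[{"tx": 0,"ty": 0,"tz": 0,"turn": 0},{"tx": 0,"ty": 0,"tz": 0,"turn": 0},{"tx": 0,"ty": 0,"tz": 0,"turn": 0},{"tx": 0,"ty": 0,"tz": 0,"turn": 0},{"tx": 0,"ty": 0,"tz": 0,"turn": 0},{"tx": 0,"ty": 0,"tz": 0,"turn": 0},{"tx": 0,"ty": 0,"tz": 0,"turn": 0},{"tx": 0,"ty": 0,"tz": 0,"turn": 0}], gripper=3.5, newtons=40)

```text
time: 15.27
ee_pos: [0.532, -0.1601, 0.017]
tcp_rot: [[0.998, 0.063, 0.004], [0.063, -0.998, 0.001], [0.004, -0.001, -1.0]]
ft_force: [-1.0, 7.9, 4.3]
gripper_width: 0.038
```

```bash
python3 go.py .5345 -.161 .022 3.5; python3 pic.py 18 255 200
```

```text
t 15.27 p [ 0.532  -0.1601  0.017 ] yaw 3.6 w 0.038 F [-1.   7.9  4.3] M [2.46 0.48 0.01] zaxis [ 0.004  0.001 -1.   ] q [-0.    0.47 -0.39 -0.   -0.7   1.64]
shift cm [ 0.25  0.1  -0.5 ] turn 0.1
```

View pics/scene18.png

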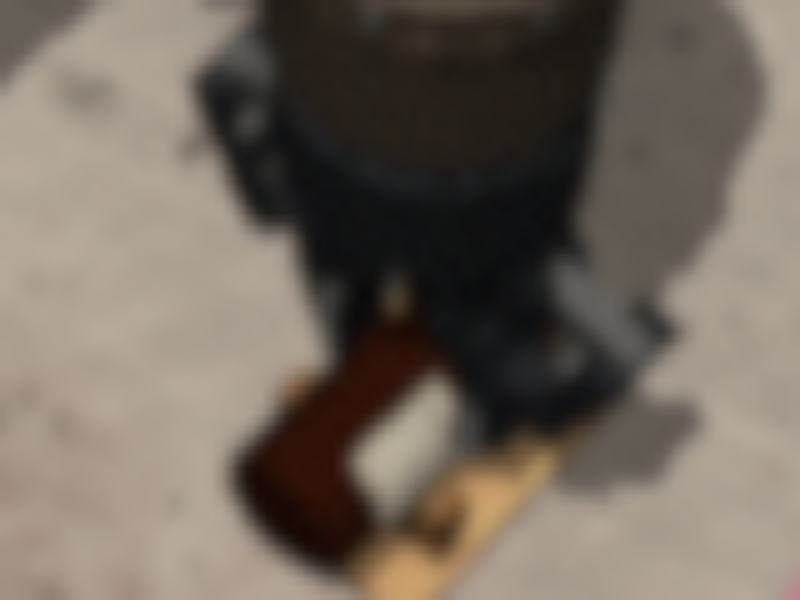

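>>> send_rows(plan=[{"tx": 0,"ty": -0.1,"tz": -0.4,"turn": 0},{"tx": 0,"ty": -0.1,"tz": -0.8,"turn": 0},{"tx": 0.1,"ty": -0.1,"tz": -1.1,"turn": 0},{"tx": 0.4,"ty": -0.1,"tz": -1.1,"turn": 0},{"tx": 0.7,"ty": -0.1,"tz": -1.1,"turn": 0},{"tx": 1,"ty": -0.1,"tz": -1.1,"turn": 0},{"tx": 1.1,"ty": -0.1,"tz": -1.1,"turn": 0},{"tx": 1.1,"ty": -0.1,"tz": -1.1,"turn": 0}])

```text
time: 15.98
ee_pos: [0.5431, -0.1585, 0.0277]
tcp_rot: [[0.998, 0.063, 0.004], [0.063, -0.998, 0.001], [0.004, -0.001, -1.0]]
ft_force: [-0.1, -0.2, -2.4]
gripper_width: 0.0379
```

```bash
python3 go.py .5345 -.161 .022 3.5; python3 pic.py 19 255 200
```

```text
t 15.98 p [ 0.5431 -0.1585  0.0277] yaw 3.6 w 0.0379 F [-0.1 -0.2 -2.4] M [-0.02  0.04 -0.02] zaxis [ 0.004  0.001 -1.   ] q [ 0.    0.47 -0.36 -0.   -0.74  1.63]
shift cm [-0.88  0.19  0.57] turn 0.1
```

View pics/scene19.png

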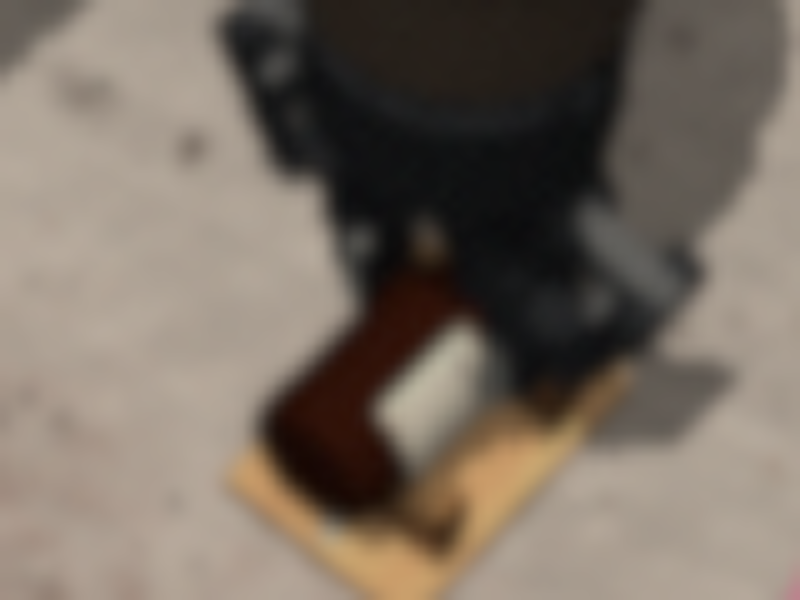

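>>> send_rows(plan=[{"tx": 0,"ty": 0.05,"tz": 0.2,"turn": 0},{"tx": 0,"ty": 0.05,"tz": 0.4,"turn": 0},{"tx": 0,"ty": 0.05,"tz": 0.6,"turn": 0},{"tx": 0,"ty": 0.05,"tz": 0.7,"turn": 0},{"tx": 0,"ty": 0.05,"tz": 0.8,"turn": 0},{"tx": 0,"ty": 0.05,"tz": 0.8,"turn": 0}])

```text
time: 16.53
ee_pos: [0.5422, -0.1592, 0.0207]
tcp_rot: [[0.998, 0.063, 0.002], [0.063, -0.998, 0.001], [0.002, -0.001, -1.0]]
ft_force: [-4.3, 1.1, 7.2]
gripper_width: 0.0377
```

```bash
python3 go.py .5345 -.161 .022 3.5; python3 pic.py 20 255 200
```

```text
t 16.53 p [ 0.5422 -0.1592  0.0207] yaw 3.6 w 0.0377 F [-4.3  1.1  7.2] M [0.21 1.05 0.02] zaxis [ 0.002  0.001 -1.   ] q [ 0.    0.48 -0.36 -0.   -0.73  1.63]
shift cm [-0.77  0.13 -0.13] turn 0.1
```

View pics/scene20.png

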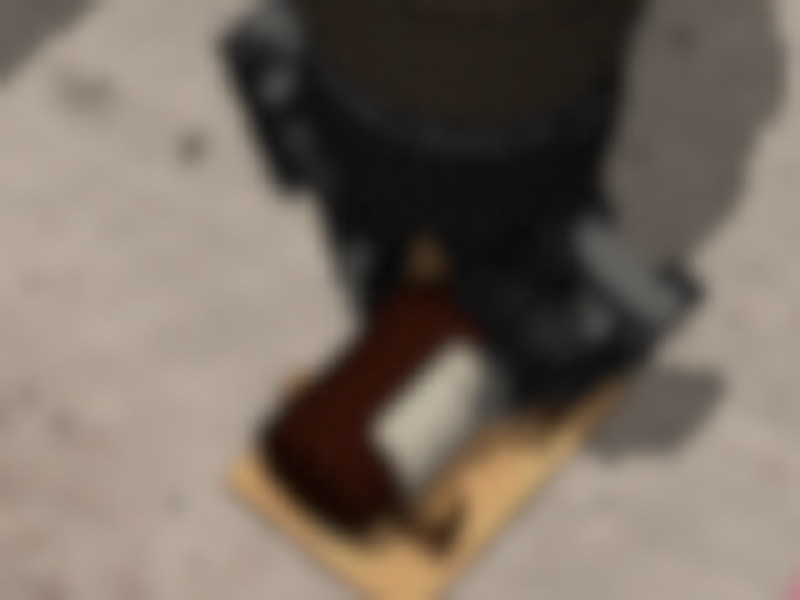

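>>> send_rows(plan=[{"tx": 0.05,"ty": 0,"tz": 0,"turn": 0},{"tx": 0.1,"ty": 0,"tz": 0.1,"turn": 0},{"tx": 0.1,"ty": 0,"tz": 0.2,"turn": 0},{"tx": 0.1,"ty": 0,"tz": 0.3,"turn": 0},{"tx": 0.1,"ty": 0,"tz": 0.3,"turn": 0}], newtons=20)

```text
time: 17.0
ee_pos: [0.5418, -0.1593, 0.0198]
tcp_rot: [[0.998, 0.064, -0.0], [0.064, -0.998, 0.001], [-0.0, -0.001, -1.0]]
ft_force: [-9.3, 1.4, 16.8]
gripper_width: 0.0379
```

```bash
python3 go.py .5345 -.161 .022 3.5; python3 pic.py 21 255 200
```

```text
t 17.0 p [ 0.5418 -0.1593  0.0198] yaw 3.7 w 0.0379 F [-9.3  1.4 16.8] M [0.71 2.27 0.  ] zaxis [-0.     0.001 -1.   ] q [ 0.    0.48 -0.36 -0.   -0.73  1.63]
shift cm [-0.74  0.12 -0.22] turn 0.2
```

View pics/scene21.png

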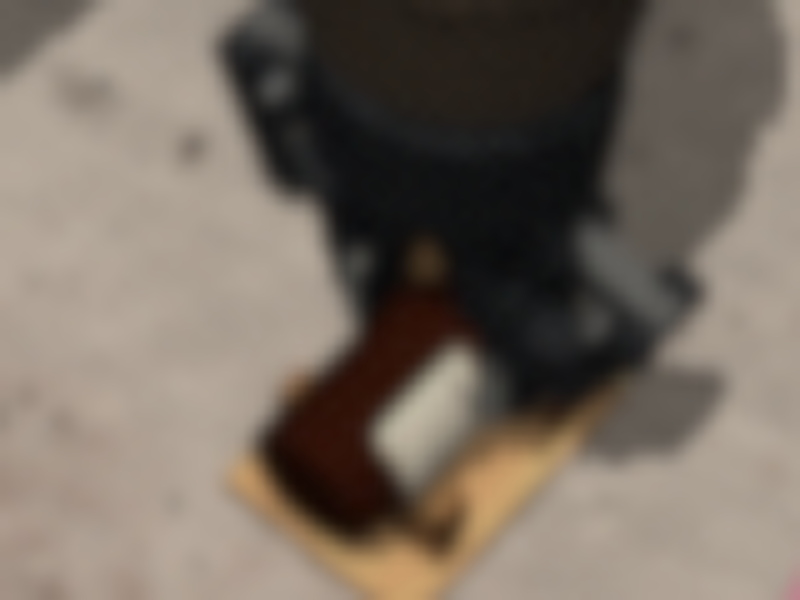

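>>> send_rows(plan=[{"tx": 0,"ty": 0,"tz": -0.4,"turn": 0},{"tx": 0,"ty": 0,"tz": -0.9,"turn": 0},{"tx": 0,"ty": 0,"tz": -1.3,"turn": 0},{"tx": 0.2,"ty": 0,"tz": -1.3,"turn": 0},{"tx": 0.45,"ty": 0,"tz": -1.3,"turn": 0},{"tx": 0.45,"ty": 0,"tz": -1.0,"turn": 0},{"tx": 0.45,"ty": 0,"tz": -0.7,"turn": 0},{"tx": 0.45,"ty": 0,"tz": -0.4,"turn": 0},{"tx": 0.45,"ty": 0,"tz": -0.2,"turn": 0},{"tx": 0.45,"ty": 0,"tz": 0,"turn": 0},{"tx": 0.45,"ty": 0,"tz": 0,"turn": 0}], newtons=25)

```text
time: 17.97
ee_pos: [0.5454, -0.1591, 0.0206]
tcp_rot: [[0.998, 0.064, -0.002], [0.064, -0.998, 0.0], [-0.002, -0.0, -1.0]]
ft_force: [-4.6, 1.1, 6.8]
gripper_width: 0.0381
```

```bash
python3 go.py .5345 -.161 .022 3.5; python3 pic.py 22 255 200
```

```text
t 17.97 p [ 0.5454 -0.1591  0.0206] yaw 3.7 w 0.0381 F [-4.6  1.1  6.8] M [0.36 1.06 0.02] zaxis [-0.002  0.    -1.   ] q [ 0.    0.49 -0.35 -0.   -0.73  1.63]
shift cm [-1.1   0.12 -0.14] turn 0.2
```

View pics/scene22.png

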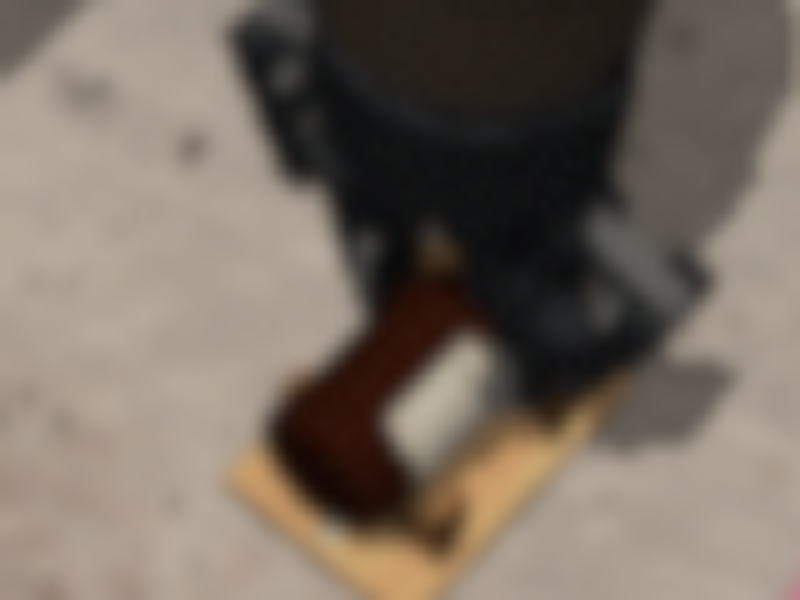

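>>> send_rows(plan=[{"tx": 0,"ty": 0,"tz": 0,"turn": 0},{"tx": 0,"ty": 0,"tz": 0,"turn": 0},{"tx": 0,"ty": 0,"tz": 0,"turn": 0}], gripper=4.3)

```text
time: 18.27
ee_pos: [0.5457, -0.1591, 0.0208]
tcp_rot: [[0.998, 0.064, -0.001], [0.064, -0.998, 0.0], [-0.001, -0.0, -1.0]]
ft_force: [-0.6, -0.2, 0.3]
gripper_width: 0.0432
```

```bash
python3 go.py .5345 -.161 .022 3.5; python3 pic.py 23 255 200
```

```text
t 18.27 p [ 0.5457 -0.1591  0.0208] yaw 3.7 w 0.0432 F [-0.6 -0.2  0.3] M [0.04 0.01 0.01] zaxis [-0.001  0.    -1.   ] q [ 0.    0.49 -0.35 -0.   -0.73  1.63]
shift cm [-1.13  0.11 -0.12] turn 0.2
```

View pics/scene23.png

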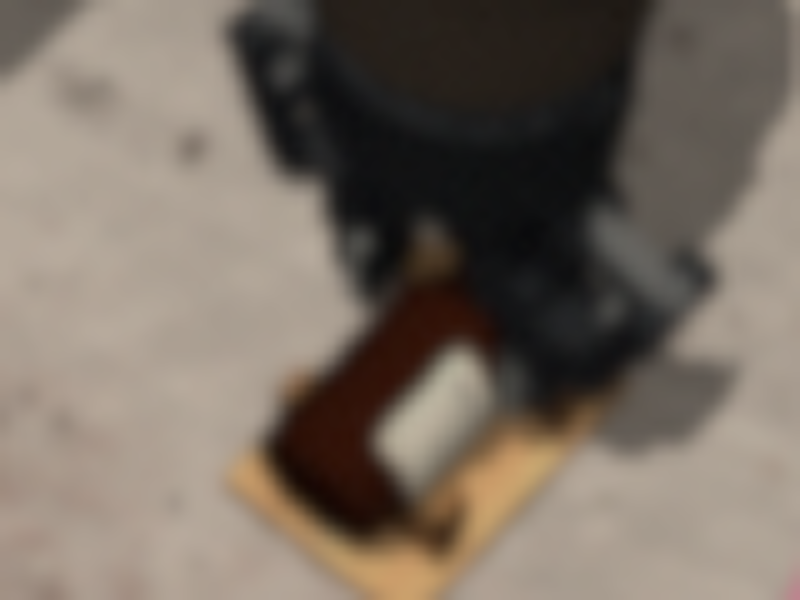

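Settled. Now I open wide, retreat upwards and check.

>>> send_rows(plan=[{"tx": 0,"ty": 0,"tz": 0,"turn": 0},{"tx": 0,"ty": 0,"tz": 0,"turn": 0},{"tx": 0,"ty": 0,"tz": 0,"turn": 0},{"tx": 0,"ty": 0,"tz": -1,"turn": 0},{"tx": 0,"ty": 0,"tz": -3,"turn": 0},{"tx": 0,"ty": 0,"tz": -5.5,"turn": 0},{"tx": -1,"ty": -1,"tz": -8,"turn": 0},{"tx": -3,"ty": -3,"tz": -10.5,"turn": 0},{"tx": -5,"ty": -6,"tz": -13,"turn": 0},{"tx": -6,"ty": -9,"tz": -14,"turn": 0},{"tx": -7,"ty": -12,"tz": -14,"turn": 0},{"tx": -8,"ty": -14,"tz": -14,"turn": 0}], gripper=6)

```text
time: 19.32
ee_pos: [0.4569, -0.0228, 0.163]
tcp_rot: [[0.998, 0.065, 0.003], [0.065, -0.998, 0.002], [0.003, -0.001, -1.0]]
ft_force: [-0.6, 0.2, -0.5]
gripper_width: 0.0598
```

```bash
python3 go.py .492 .1345 .16 -11.3
python3 - <<'E'
from h import *
for n,x,y in(("scene",262,205),("top",280,195)):
    S=camera(n);im=S["image"][y:y+60,x:x+60,::-1]
    g=cv2.resize(im,(600,600),interpolation=cv2.INTER_CUBIC)
    cv2.imwrite(f"pics/{n}24.png",cv2.convertScaleAbs(g,alpha=1.5,beta=10))
E
```

```text
t 19.32 p [ 0.4569 -0.0228  0.163 ] yaw 3.7 w 0.0598 F [-0.6  0.2 -0.5] M [-0.01  0.01  0.04] zaxis [ 0.003  0.002 -1.   ] q [ 0.31  0.13 -0.45 -0.   -0.99  1.33]
shift cm [  4.52 -15.47   0.33] turn 15.0
```

View pics/scene24.png

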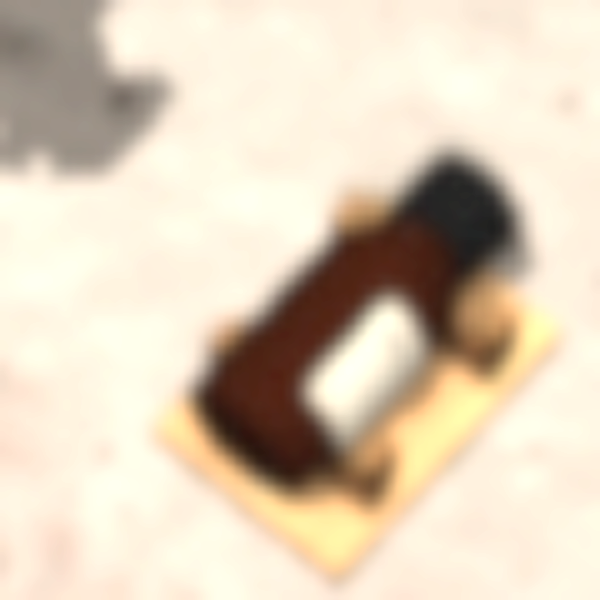

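View pics/top24.png

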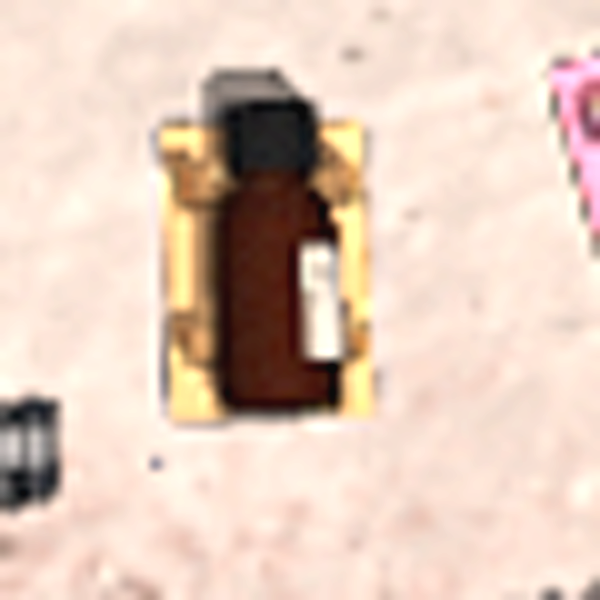

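The bottle now lies level on both saddles: foot at (280,408) and cap at (270,135) in the top crop. Next is the brass pull.

>>> send_rows(plan=[{"tx": 0.6,"ty": -2,"tz": 0.3,"turn": 2},{"tx": 1.3,"ty": -4.5,"tz": 0.3,"turn": 4},{"tx": 2.1,"ty": -7.2,"tz": 0.3,"turn": 7},{"tx": 2.9,"ty": -10,"tz": 0.3,"turn": 10},{"tx": 3.7,"ty": -12.7,"tz": 0.3,"turn": 13},{"tx": 4.3,"ty": -14.8,"tz": 0.3,"turn": 15},{"tx": 4.5,"ty": -15.5,"tz": 0.3,"turn": 15},{"tx": 4.5,"ty": -15.5,"tz": 1.5,"turn": 15},{"tx": 4.5,"ty": -15.5,"tz": 3,"turn": 15},{"tx": 4.5,"ty": -15.5,"tz": 3.5,"turn": 15},{"tx": 4.5,"ty": -15.5,"tz": 3.5,"turn": 15}], gripper=6)

```text
time: 20.33
ee_pos: [0.4893, 0.1339, 0.1263]
tcp_rot: [[0.981, -0.193, -0.003], [-0.193, -0.981, -0.001], [-0.002, 0.001, -1.0]]
ft_force: [0.5, 0.0, -0.7]
gripper_width: 0.0603
```

```bash
python3 go.py .492 .1345 .057 -11.3; python3 pic.py 25 180 130
```

```text
t 20.33 p [0.4893 0.1339 0.1263] yaw -11.1 w 0.0603 F [ 0.5  0.  -0.7] M [-0.01 -0.02 -0.02] zaxis [-0.003 -0.001 -1.   ] q [ 0.59  0.26 -0.39 -0.   -0.93  0.79]
shift cm [ 0.27 -0.12  6.93] turn 0.2
```

View pics/scene25.png

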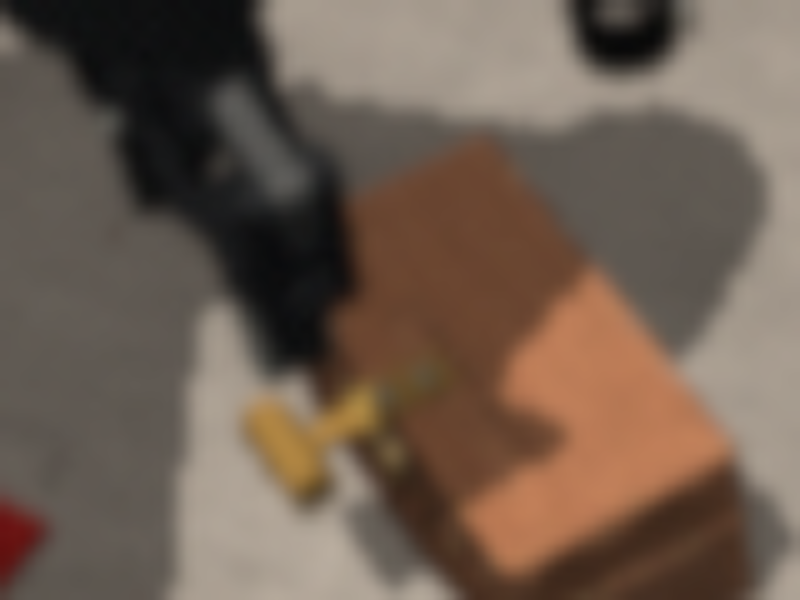

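>>> send_rows(plan=[{"tx": 0.25,"ty": -0.1,"tz": 1,"turn": 0},{"tx": 0.25,"ty": -0.1,"tz": 2.5,"turn": 0},{"tx": 0.25,"ty": -0.1,"tz": 4,"turn": 0},{"tx": 0.25,"ty": -0.1,"tz": 5.5,"turn": 0},{"tx": 0.25,"ty": -0.1,"tz": 6.5,"turn": 0},{"tx": 0.25,"ty": -0.1,"tz": 6.9,"turn": 0},{"tx": 0.25,"ty": -0.1,"tz": 6.9,"turn": 0},{"tx": 0.25,"ty": -0.1,"tz": 6.9,"turn": 0}])

```text
time: 21.05
ee_pos: [0.4933, 0.135, 0.0587]
tcp_rot: [[0.981, -0.193, 0.0], [-0.193, -0.981, 0.0], [0.0, -0.001, -1.0]]
ft_force: [-0.1, -0.3, -0.4]
gripper_width: 0.06
```

```bash
python3 go.py .492 .1345 .057 -11.3; python3 pic.py 26 180 130
```

```text
t 21.05 p [0.4933 0.135  0.0587] yaw -11.1 w 0.06 F [-0.1 -0.3 -0.4] M [-0.01  0.03  0.02] zaxis [ 0.  0. -1.] q [ 0.58  0.35 -0.46 -0.   -0.76  0.79]
shift cm [-0.12  0.07  0.17] turn 0.2
```

View pics/scene26.png

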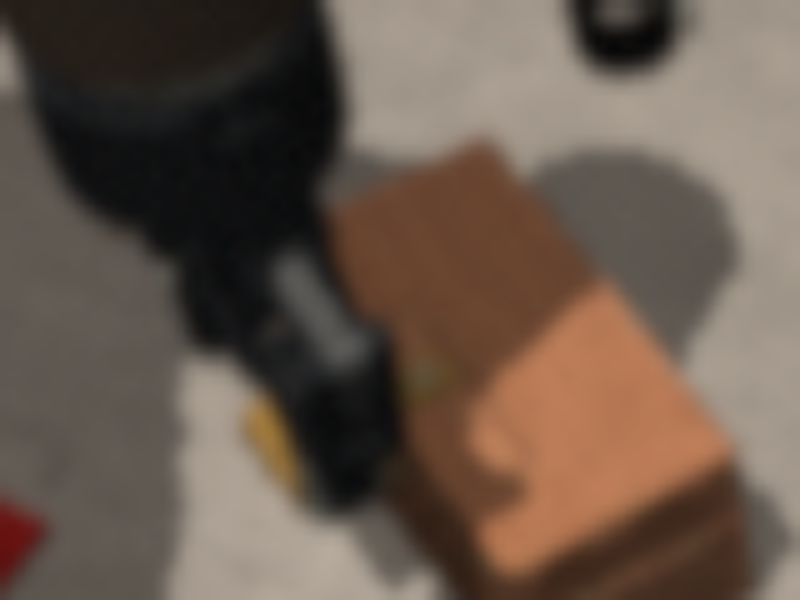

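Run:
```python
from h import *
S=camera("scene");b=np.array([.193,.981,0]);x=np.array([.981,-.193,0])
t=np.array([.4933,.135,0])
f=lambda p:((proj(S,p)-[180,130]+.5)*10).round()
for w in(-.030,-.0445):
  for dx in(-.011,.011):
    for z in(.059,.075): print(w,dx,z,f(t+b*w+x*dx+[0,0,z]))
print("bobbin",f(t+[0,0,.078]),f(t+b*.016+[0,0,.078]),f(t-b*.016+[0,0,.078]))
```

```text
-0.03 -0.011 0.059 [322. 580.]
-0.03 -0.011 0.075 [312. 547.]
-0.03 0.011 0.059 [391. 542.]
-0.03 0.011 0.075 [383. 509.]
-0.0445 -0.011 0.059 [348. 616.]
-0.0445 -0.011 0.075 [339. 584.]
-0.0445 0.011 0.059 [418. 578.]
-0.0445 0.011 0.075 [409. 545.]
bobbin [292. 449.] [264. 410.] [321. 488.]
```

>>> send_rows(plan=[{"tx": -0.1,"ty": 0.05,"tz": 0.4,"turn": 0},{"tx": -0.1,"ty": 0.05,"tz": 0.9,"turn": 0},{"tx": -0.1,"ty": 0.05,"tz": 0.9,"turn": 0}])

```text
time: 21.4
ee_pos: [0.4918, 0.1346, 0.0495]
tcp_rot: [[0.981, -0.193, 0.0], [-0.193, -0.981, 0.001], [-0.0, -0.001, -1.0]]
ft_force: [0.0, -0.9, -0.3]
gripper_width: 0.0601
```

```bash
python3 go.py .492 .1345 .057 -11.3
python3 - <<'E'
from h import *
S=camera("scene");im=S["image"][150:190,185:225,::-1]
cv2.imwrite("pics/s27.png",cv2.convertScaleAbs(cv2.resize(im,(600,600),interpolation=cv2.INTER_CUBIC),alpha=2,beta=20))
T=camera("top");im=T["image"][205:245,190:230,::-1]
cv2.imwrite("pics/t27.png",cv2.convertScaleAbs(cv2.resize(im,(600,600),interpolation=cv2.INTER_CUBIC),alpha=2,beta=20))
E
```

```text
t 21.4 p [0.4918 0.1346 0.0495] yaw -11.1 w 0.0601 F [ 0.  -0.9 -0.3] M [-0.02 -0.04  0.06] zaxis [ 0.     0.001 -1.   ] q [ 0.59  0.36 -0.47 -0.   -0.73  0.79]
shift cm [ 0.02  0.   -0.75] turn 0.2
```

View pics/s27.png

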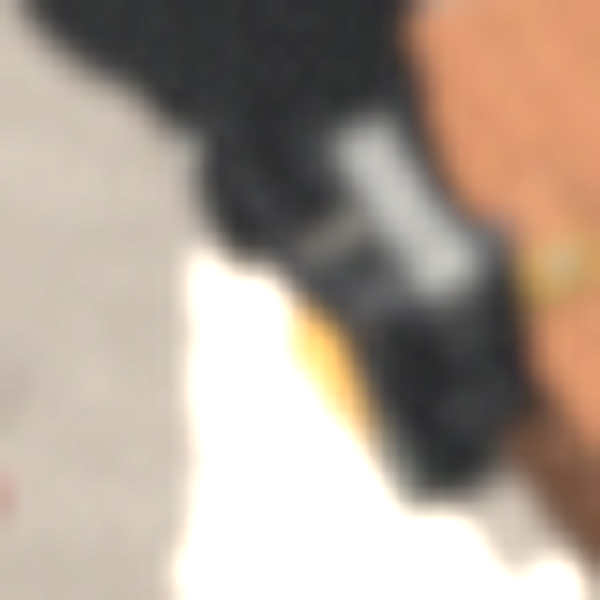

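View pics/t27.png

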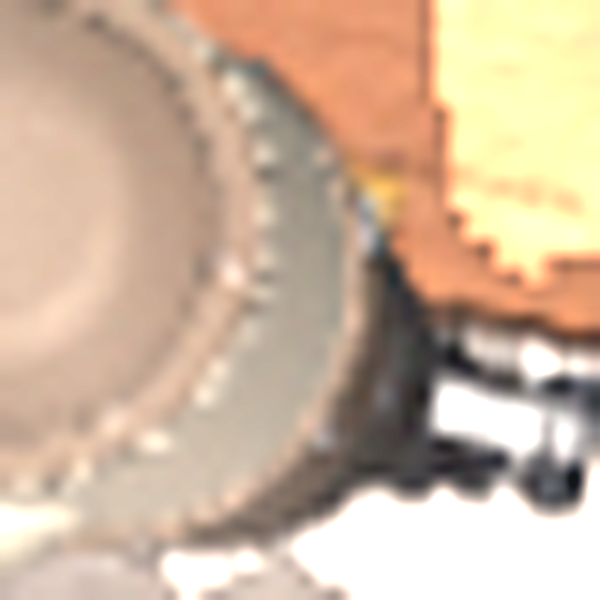

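Run:
```python
from h import *
S=camera("scene")
ty=np.array([.053,-.999,0])
for w in(.0425,.05):
  for z in(.23,.243,.25,.26): print(w,z,proj(S,np.array([.5674,.129,0])+ty*w+[0,0,z]).round(1))
print("obs ~",(165+410/6,80+245/6))
C=-S["extrinsics"][:3,:3].T@S["extrinsics"][:3,3];print(C)
```

```text
0.0425 0.23 [234.8 131.2]
0.0425 0.243 [234.2 127.5]
0.0425 0.25 [233.9 125.5]
0.0425 0.26 [233.4 122.6]
0.05 0.23 [237.  132.7]
0.05 0.243 [236.4 129.1]
0.05 0.25 [236.1 127.1]
0.05 0.26 [235.6 124.2]
obs ~ (233.33333333333331, 120.83333333333334)
[ 0.19867499 -0.44195248  0.94018861]
```

>>> send_rows(plan=[{"tx": 0,"ty": 0,"tz": 0.4,"turn": 0},{"tx": 0,"ty": 0,"tz": 0.8,"turn": 0},{"tx": 0,"ty": 0,"tz": 0.8,"turn": 0}])

```text
time: 21.8
ee_pos: [0.4918, 0.1346, 0.0412]
tcp_rot: [[0.981, -0.193, -0.0], [-0.193, -0.981, 0.0], [-0.0, -0.0, -1.0]]
ft_force: [0.5, 0.7, -0.9]
gripper_width: 0.0597
```

>>> send_rows(plan=[{"tx": 0,"ty": 0,"tz": 0,"turn": 0},{"tx": 0,"ty": 0,"tz": 0,"turn": 0},{"tx": 0,"ty": 0,"tz": 0,"turn": 0},{"tx": 0,"ty": 0,"tz": 0,"turn": 0},{"tx": 0,"ty": 0,"tz": 0,"turn": 0},{"tx": 0,"ty": 0,"tz": 0,"turn": 0},{"tx": 0,"ty": 0,"tz": 0,"turn": 0},{"tx": 0,"ty": 0,"tz": 0,"turn": 0},{"tx": 0,"ty": 0,"tz": 0,"turn": 0},{"tx": 0,"ty": 0,"tz": 0,"turn": 0}], gripper=2.5, newtons=40)

```text
time: 22.63
ee_pos: [0.492, 0.1356, 0.0415]
tcp_rot: [[0.981, -0.192, 0.001], [-0.192, -0.981, 0.002], [0.0, -0.002, -1.0]]
ft_force: [-2.0, 4.8, 0.5]
gripper_width: 0.0308
```

```bash
python3 go.py .492 .1345 .057 -11.3; python3 pic.py 28 180 130
```

```text
t 22.63 p [0.492  0.1356 0.0415] yaw -11.1 w 0.0308 F [-2.   4.8  0.5] M [1.5  0.63 0.04] zaxis [ 0.001  0.002 -1.   ] q [ 0.59  0.38 -0.48 -0.   -0.71  0.79]
shift cm [ 0.02  0.1  -1.55] turn 0.2
```

View pics/scene28.png

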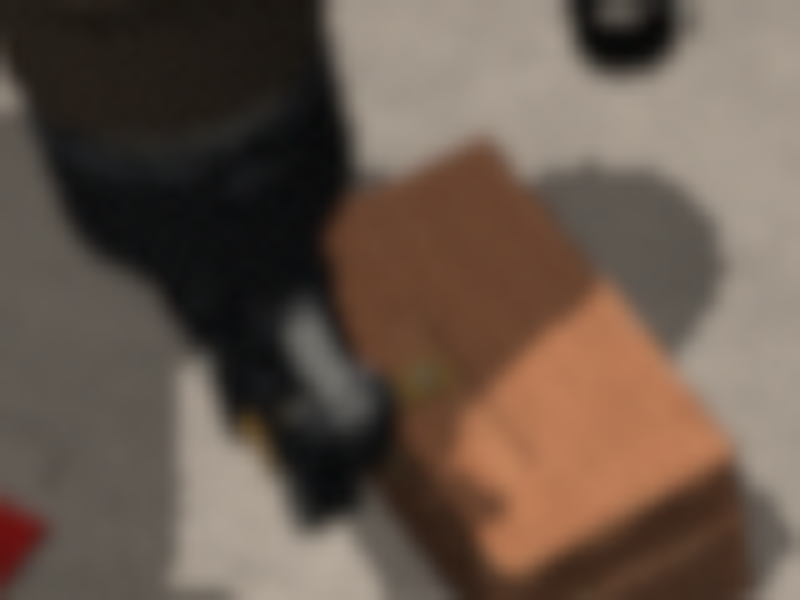

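>>> send_rows(plan=[{"tx": 0.12,"ty": 0,"tz": -0.36,"turn": 0},{"tx": 0.32,"ty": 0,"tz": -0.89,"turn": 0},{"tx": 0.5,"ty": 0,"tz": -1.3,"turn": 0},{"tx": 0.71,"ty": 0,"tz": -1.74,"turn": 0},{"tx": 0.94,"ty": 0,"tz": -2.16,"turn": 0},{"tx": 1.18,"ty": 0,"tz": -2.56,"turn": 0},{"tx": 1.18,"ty": 0,"tz": -2.56,"turn": 0}])

```text
time: 23.27
ee_pos: [0.5047, 0.1331, 0.0679]
tcp_rot: [[0.981, -0.193, 0.002], [-0.193, -0.981, 0.002], [0.002, -0.003, -1.0]]
ft_force: [5.0, 0.5, -6.3]
gripper_width: 0.0308
```

```bash
python3 go.py ; python3 pic.py 29 180 125
```

```text
t 23.27 p [0.5047 0.1331 0.0679] yaw -11.1 w 0.0308 F [ 5.   0.5 -6.3] M [ 0.03 -1.13 -0.04] zaxis [ 0.002  0.002 -1.   ] q [ 0.57  0.35 -0.43 -0.   -0.79  0.81]
```

View pics/scene29.png

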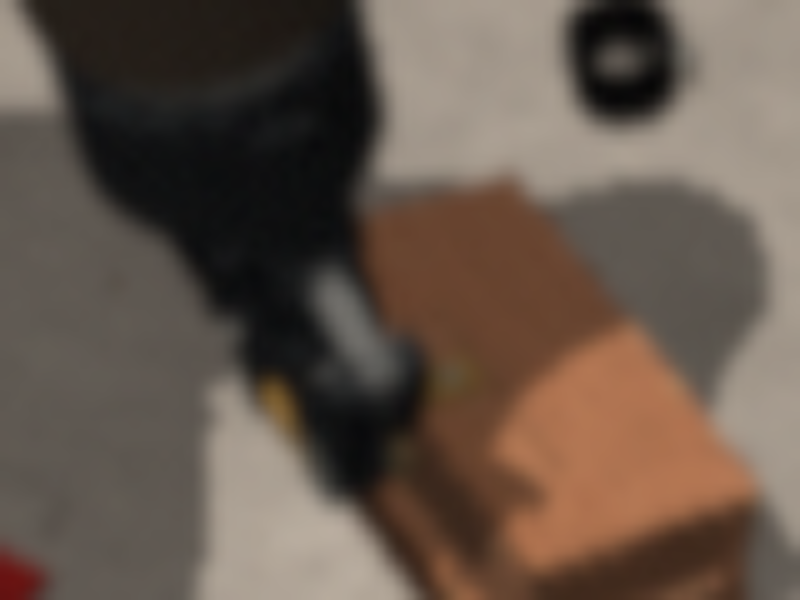

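>>> send_rows(plan=[{"tx": 0.24,"ty": 0,"tz": -0.36,"turn": 0},{"tx": 0.48,"ty": 0,"tz": -0.7,"turn": 0},{"tx": 0.77,"ty": 0,"tz": -1.07,"turn": 0},{"tx": 1.07,"ty": 0,"tz": -1.42,"turn": 0},{"tx": 1.4,"ty": 0,"tz": -1.77,"turn": 0},{"tx": 1.7,"ty": 0,"tz": -2.08,"turn": 0},{"tx": 1.7,"ty": 0,"tz": -2.08,"turn": 0},{"tx": 1.7,"ty": 0,"tz": -2.08,"turn": 0}])

```text
time: 23.98
ee_pos: [0.5214, 0.1298, 0.0886]
tcp_rot: [[0.981, -0.193, 0.002], [-0.193, -0.981, 0.002], [0.002, -0.003, -1.0]]
ft_force: [4.4, 0.4, -7.5]
gripper_width: 0.0308
```

```bash
python3 go.py
python3 - <<'E'
from h import *
S=camera("scene");im=S["image"][120:210,180:300,::-1]
cv2.imwrite("pics/s30.png",cv2.convertScaleAbs(cv2.resize(im,(800,600),interpolation=cv2.INTER_CUBIC),alpha=1.8,beta=10))
T=camera("top");im=T["image"][160:250,180:300,::-1]
cv2.imwrite("pics/t30.png",cv2.convertScaleAbs(cv2.resize(im,(800,600),interpolation=cv2.INTER_CUBIC),alpha=1.5,beta=10))
E
```

```text
t 23.98 p [0.5214 0.1298 0.0886] yaw -11.1 w 0.0308 F [ 4.4  0.4 -7.5] M [ 0.29 -1.03 -0.07] zaxis [ 0.002  0.002 -1.   ] q [ 0.55  0.35 -0.37 -0.   -0.85  0.83]
```

View pics/s30.png

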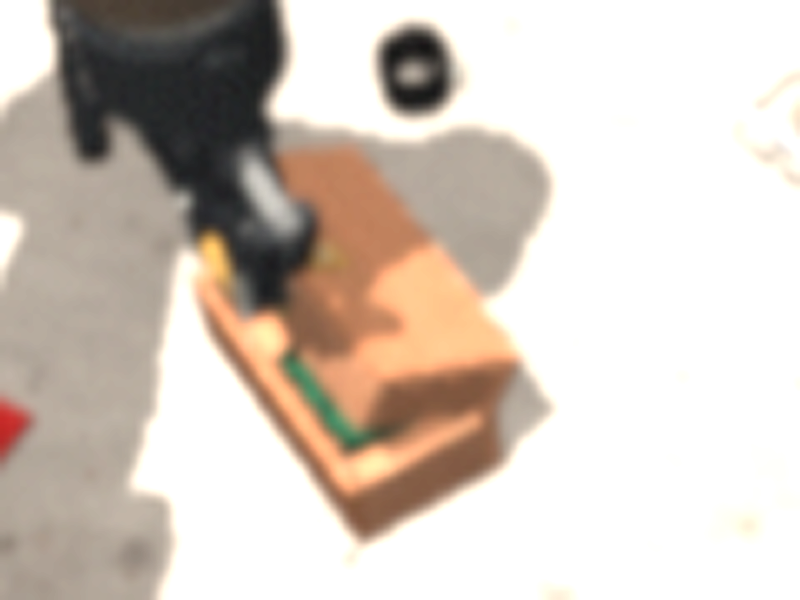

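View pics/t30.png

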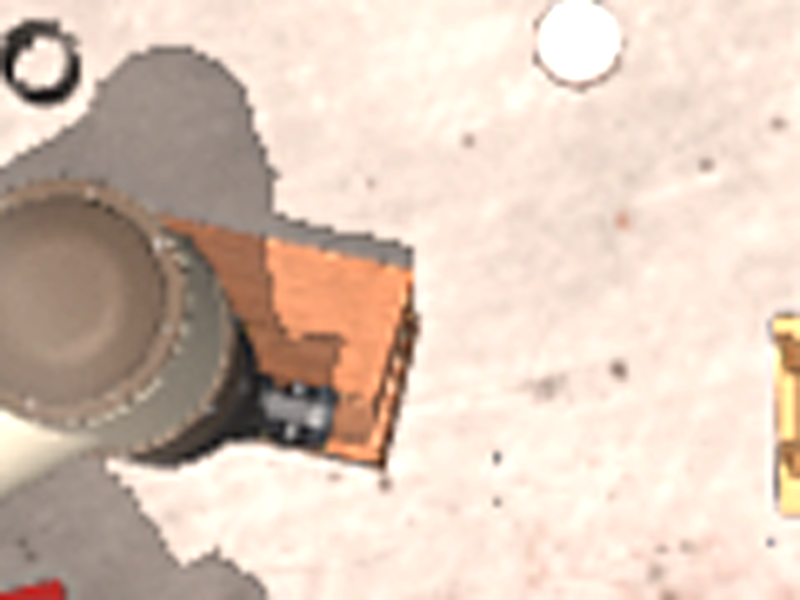

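Run:
```python
from h import *
S=camera("scene")
x=np.array([.981,-.193,0]);y=np.array([.193,.981,0]);o=np.array([.5567,.121,0])
def P(lx,lz,w,th):
    # lid point relative to hinge (-: front), rotated lifting front
    t=np.radians(th);X=lx*np.cos(t)+lz*np.sin(t);Z=-lx*np.sin(t)+lz*np.cos(t)
    return ((proj(S,o+x*(.037+X)+y*w+[0,0,.046+Z])-[180,120]+.5)*6.667).round()
for th in(20,25,30,35): print(th,"front top",P(-.078,.033,-.069,th),"rear top",P(.0,.033,-.069,th),"front bot",P(-.078,.001,-.069,th))
print("th0 chk", (proj(S,o+x*-.041+y*-.069+[0,0,.047])-[180,120]+.5)*6.667)
```

```text
20 front top [358. 400.] rear top [517. 354.] front bot [344. 455.]
25 front top [368. 386.] rear top [522. 352.] front bot [347. 443.]
30 front top [379. 373.] rear top [528. 351.] front bot [352. 431.]
35 front top [391. 360.] rear top [533. 351.] front bot [359. 419.]
th0 chk [340.89898182 495.66892244]
```

```bash
python3 - <<'E'
from h import *
S=camera("scene");im=S["image"][160:210,215:265,::-1]
g=cv2.convertScaleAbs(cv2.resize(im,(600,600),interpolation=cv2.INTER_CUBIC),alpha=2.2,beta=10)
x=np.array([.981,-.193,0]);y=np.array([.193,.981,0]);o=np.array([.5567,.121,0])
def pt(lx,lz,w,th):
    t=np.radians(th);X=lx*np.cos(t)+lz*np.sin(t);Z=-lx*np.sin(t)+lz*np.cos(t)
    return proj(S,o+x*(.037+X)+y*w+[0,0,.046+Z])
off=np.array([350/6.667+180-.5,492/6.667+120-.5])-proj(S,o+x*-.041+y*-.069+[0,0,.047])
for th,c in((25,(255,0,0)),(30,(0,255,0)),(35,(0,0,255))):
    q=np.array([pt(a,b,-.069,th)+off for a,b in((-.078,.001),(-.078,.033),(.004,.033))])
    q=((q-[215,160]+.5)*12).astype(int); cv2.polylines(g,[q.reshape(-1,1,2)],False,c,1)
cv2.imwrite("pics/s31.png",g)
E
python3 go.py
```

```text
t 24.18 p [0.5213 0.1298 0.0885] yaw -11.1 w 0.0308 F [ 4.6  0.1 -8.3] M [ 0.15 -1.24 -0.04] zaxis [ 0.002  0.002 -1.   ] q [ 0.55  0.35 -0.37 -0.   -0.85  0.83]
```

View pics/s31.png

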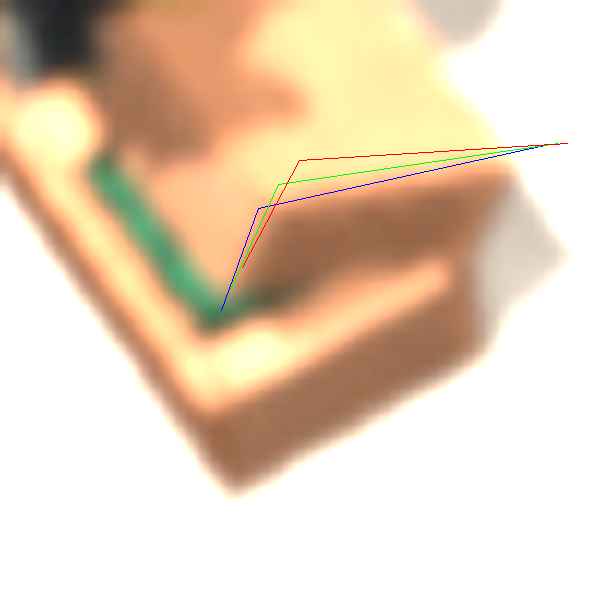

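The slope of the lid's edge in the picture (from (280,208) to (510,172)) gives about 29°, and the arm's displacement gives 30°. One last look at the whole bench before I hand in.

>>> send_rows(plan=[{"tx": 0,"ty": 0,"tz": 0,"turn": 0},{"tx": 0,"ty": 0,"tz": 0,"turn": 0},{"tx": 0,"ty": 0,"tz": 0,"turn": 0},{"tx": 0,"ty": 0,"tz": 0,"turn": 0}])

```text
time: 24.52
ee_pos: [0.5213, 0.1298, 0.0884]
tcp_rot: [[0.981, -0.193, 0.002], [-0.193, -0.981, 0.002], [0.002, -0.002, -1.0]]
ft_force: [4.1, 0.7, -7.1]
gripper_width: 0.0311
```

```bash
python3 go.py; python3 -c "
from h import *
c=camera('top');cv2.imwrite('pics/topend.png',c['image'][:,:,::-1])"
```

```text
t 24.52 p [0.5213 0.1298 0.0884] yaw -11.1 w 0.0311 F [ 4.1  0.7 -7.1] M [ 0.22 -1.15 -0.06] zaxis [ 0.002  0.002 -1.   ] q [ 0.55  0.35 -0.37 -0.   -0.85  0.83]
```

View pics/topend.png

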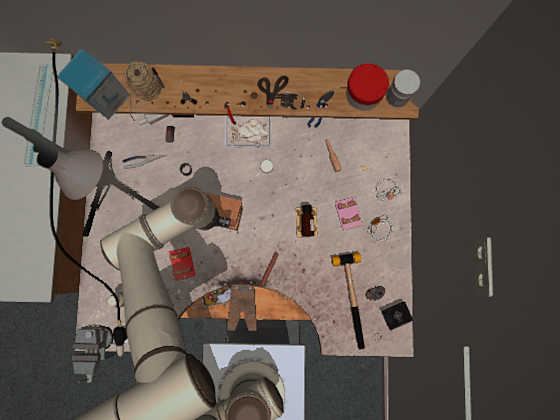

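The bottle lies in the wood cradle at (306,220), and the tablet (266,166), cuff (186,170), bangle and stick are where they were. The lid is held steady.

```bash
python3 -c "
from workcell import ticket
print(ticket.close_job())"
```

```text
the job is handed in; nothing more can be done
None
```

I took the bottle off the lid and laid it on its side in the plain wood cradle, cap pointing away from the robot. Then I gripped the brass pull by its ends and opened the lid, and I handed the job in at about 24.6 s still holding it.

**Last checks**
- **Lid angle:** the arm's displacement gives 30°, and the slope of the lid edge in the picture gives about 29°. Absolute corner positions in the picture were rougher, at about 25–30°. The pose, the 31 mm grip and a steady load of about 8 N did not change over the last half second.
- **Bottle:** after release the pictures show it lying level on both saddles, within a few millimetres of the middle.
- **Other things:** in the last top view the tablet, cuff, bangle, stick and look-alike cradles are where they were.

**What went less well**
- **First placing:** the bottle ended about 11 mm too far towards its foot end. When I released it there, it tipped the last few degrees onto the saddles by itself.
- **Shifting it:** one regrasp failed because the fingers had not finished closing when I lifted, and the bottle stayed put. The next one lifted it and moved it to the middle.
- **Fingertip height:** in the pictures the tips looked about 20 mm or more higher than I expected from the given dimensions, so I gripped the pull lower than first planned.

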